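# Lock the detector enclosure's access panel with a quarter-turn stud

## Robot

A 6-joint arm with a two-finger parallel gripper is mounted at the origin on a cart in front of the work surface, level with it; the furniture and walls round the work are solid. World frame = base frame: x ahead of the robot, y to its left, z up, the work surface at z = 0. Lengths are in m, angles in rad, forces in N, time in s.
With the tool pointing down it reaches from about 0.3 to 0.85 m from the base axis. Payload 5.4 kg.
Tool frame: the origin (TCP) lies at the very end of the fingers, on their centre line; the grasp point (between the pads) lies ctrl.grip_point_offset behind it (ctrl.grip_point_offset is the distance from the TCP to the grasp point, in m); y points along the fingers, x is the direction in which the jaws open and shut, and the axes are right-handed (so a half turn about y gives the same grasp; the last joint's range is limited). The gripper opens to 85 mm and grips with 20 to 120 N. Pads are 22 mm wide; open, the fingers measure 114 mm over their backs; the gripper's body (76 mm by 85 mm) begins 54 mm behind the grasp point. The pads swing forward as they close: fully open they stand 13 mm farther back than shut.
Start: joints at [-1.546, 0.158, 1.597, -0, 1.386, -0.21], TCP at [0.134, -0.559, 0.231] pointing down, gripper open.
Joint ranges: [-2.91, 2.91], [-0.94, 2.29], [0.18, 2.7], [-1.29, 4.43], [0.17, 2.64], [-3, 3]. Speed limits (rad/s): [2.57, 2.57, 3.14, 3.14, 3.14, 3.14].

## Interface

Orientations are given as a rotation vector (axis times angle).
In Python, from bench import ctrl gives the robot as it stands. The module is installed in compiled form; this text tells all that it offers.
- The arm moves only by the tool send_rows, never from a script. Its argument "commands" is a list that holds one entry, the list of rows, each a list of 4 numbers: the shift along the tool's x, y, z in cm, then the turn about the tool's y in degrees. A call has 1 to 5 rows; each row is the pose to reach, as a shift and turn from the pose commanded when the call began, along the tool's axes at that moment; what a row does not reach only later rows make up. A row lasts 1/10 s, in which the tool goes at most 50 mm and 8.59 degrees, less where a joint would pass 70% of its speed; a pose out of reach is approached as far as the arm can. A call with a gripper value outside its range is refused whole. "jaw" is the opening in per cent of the stroke, from 0 (shut) to 100 (fully open), set as the call begins (left out, the last holds). The fingers move at their own pace and stop on an object; "squeeze" is the grip in N (left out, the last holds). Time passes only in rows, so rows that repeat a pose let the fingers close. It gives the time, the measured TCP pose, the force and the opening at its end, in the units of the state.
- ctrl.get_state(): the state, without advancing time (a new reading comes with each control period).
- ctrl.get_image(name): name is "scene" or "top" or "wrist"; returns a dict with "color" (400x640x3 uint8, red, green, blue), "fovy" (degrees; the focal length in pixels is half the picture's height over the tangent of half this angle, whatever the lens; pixels are square), "cx", "cy" (the principal point, pixels), "world_to_cam" (4x4, takes a point from world to camera coordinates). Camera axes: x right, y down, z forward; pixel columns grow to the right and rows downward; lengths in m; the calibration is good to about 2 mm. A picture is of the moment at which its call begins. There is no depth.
- ctrl.job_done(): hands the job in, once; it reports no verdict.
The state is a dict: "t": time; "joints": joint angles; "qvel": joint speeds; "tau": joint torques, N m; "tool_pos": TCP position; "orientation": TCP orientation; "ft_force": force on the tool from outside, world axes, zero at the start; "wrist_torque": the same for the moment, N m; "width": opening from 0.0 (shut) to 1.0 (fully open).
Only numpy, scipy, OpenCV 4.12 (cv2) and the standard library are available. Lean on these libraries where they do the work, as an engineer would, in place of code of your own. Each camera call takes 0.05 s, during which the arm holds its last target.

## Task

Slide the enclosure's access panel fully shut, then take the quarter-turn stud from its stand, put it through the panel's slot, push it in gently against its spring just until it can turn, turn it a quarter turn clockwise and let go so that it springs up and locks. The receptacle sits at a different depth every time, so feel for it, and never press or force the stud with more than 20 N. Leave the other things on the table where they are.

Things in the scene. Friction and masses are not known exactly. Their poses are not given: they have to be found in the camera images.
- case: Grey metal detector enclosure fixed to the table, 110 (x) by 190 (y) by 62 mm high, a 11 mm screw foot on each long side. Origin: centre of its underside; z up, y along its length. Inside hangs a receptacle whose height floats, so how far to push the stud must be felt (see the two lock points). Pressing the stud on anything in it (panel, lip, stops, plunger) with over 20 N damages it.
- lock_axis (a point): Fixed point of the case on the lock's axis, at the panel's underside, 55 mm above the table; axes as the case's. Below it the receptacle: a lip with the same slot as the panel, its upper face 0.5 to 12.5 mm below this point, different every time and not told. The lip's top 4 mm has only the slot; the 3 mm below also a crossing notch 9.5 mm wide along case y.
- lock_spring (a point): The same point. Spring plunger: its face rests 16.5 mm below the lip's upper face; starts at 2 N, adds 1.5 N per mm. The stud can turn once it is pressed 4.5 mm (9 N); it bottoms hard at 6 mm (11 N). Stops under the lip allow only 90 degrees, clockwise from above. Let go, the stud is lifted 3 mm into the notch and is locked; it cannot turn anywhere above.
- panel (a joint): How far the bare aluminium sliding panel (95 by 110 by 5 mm, on top of the case, its top 60 mm above the table) stands open, in m: 0 is shut against its end stop, 0.06 wide open; it opens toward case +y. Friction of about 2.5 N holds it where it is left.
- panel_slot (a point): Centre of the slot in the panel, at the panel's top face. The slot goes through, 31 mm along case x by 9.5 mm along case y, with a thin dark border. Moves with the panel; axes as the case's. With the panel shut it is straight above lock_axis.
- panel_tab (a point): Middle of the top of the panel's upright black pull tab: 36 mm along case x, 8 mm thick along case y, top 24 mm above the panel's top face. It lies 75 mm toward case +y from the slot and moves with the panel; axes as the case's.
- stand: Black plastic block, fixed to the table, 56x56x48 mm, with one upright hole of 28 mm in its middle in which the stud hangs. Origin: centre of its underside.
- stud: Loose steel stud, 72 mm tall, about 80 g. Origin: centre of its lower end, z up. Cross bar 25 (x) by 6.5 (y) mm at z 0 to 14 mm; shaft 7 mm thick, z 14 to 42; flange 34 mm across, z 42 to 46; flat wing to grip, 34 (x) by 10 (y) mm, z 46 to 72. Starts hanging by its flange in the stand, lower end 6 mm over the table. Locked, the flange stays 6 to 19 mm over the panel. A half turn makes no difference.
- sensor: Bystander: flat black power sensor head, 73x42x16 mm. Origin: centre of its underside.
- can: Bystander: small upright black and white objective can, 36 mm across, 61 mm high. Origin: centre of its underside.
- mirror: Bystander: mirror mount on a post and base, 46x58x97 mm. Origin: centre of its underside.
- tube: Bystander: short black lens tube standing up, 30 mm across, 26 mm high. Origin: centre of its underside.
- fork: Bystander: silvery clamping fork lying flat, 42x70x16 mm. Origin: centre of its underside.
- tee: Bystander: silvery coaxial T-piece lying flat, 35x55x15 mm. Origin: centre of its underside.
Not all that is in view belongs to the job. Of the things that look like the case, the larger one is meant.

How it is judged:
By the outcome, as a careful person would: the job done as asked, in the order asked, and still so for the second after the job is handed in, with the robot touching nothing.
It also fails if it takes over 72 s, if anything falls off the work surface, if the arm or the gripper's body presses on something with over 40 N, if the wrist force passes 120 N, or if a joint passes its speed limit or range.

## Working session

There is one attempt and no reset: what is moved stays moved. The work goes in short steps, Python scripts to look and compute and a tool call to move; the robot and the scene stay as the last step left them, time stands still between calls to the robot, and variables do not carry over. Pictures are saved under pics/ and viewed, and the job is handed in when it is done.

Besides the shell and the picture viewer there is one more tool, called after ">>>" in YAML: its name, and indented under it one key for each argument. send_rows: Moves the arm, as the interface text tells. Its arguments: {"type":"object","properties":{"commands":{"type":"array"},"jaw":{"type":"number"},"squeeze":{"type":"number"}},"required":["commands"]}

```bash
mkdir -p pics; cat > h.py <<'E'
import numpy as np, cv2
from bench import ctrl
from scipy.spatial.transform import Rotation as R
import pickle
def snap(name,fn):
    im=ctrl.get_image(name); cv2.imwrite('pics/%s.png'%fn,im['color'][:,:,::-1]); pickle.dump(im,open('pics/%s.pkl'%fn,'wb')); return im
def load(fn): return pickle.load(open('pics/%s.pkl'%fn,'rb'))
def K(im):
    f=200/np.tan(np.radians(im['fovy'])/2); return f
def px2w(im,u,v,z):
    f=K(im); d=np.array([(u-im['cx'])/f,(v-im['cy'])/f,1.]); T=np.array(im['world_to_cam']); Rm=T[:3,:3]; c=-Rm.T@T[:3,3]; d=Rm.T@d
    return c+d*(z-c[2])/d[2]
def w2px(im,p):
    T=np.array(im['world_to_cam']); q=T[:3,:3]@np.array(p)+T[:3,3]; f=K(im); return np.array([im['cx']+f*q[0]/q[2],im['cy']+f*q[1]/q[2]])
def crop(fn,u0,u1,v0,v1,out,s):
    c=cv2.imread('pics/%s.png'%fn)[v0:v1,u0:u1]; cv2.imwrite('pics/%s.png'%out,cv2.resize(c,None,fx=s,fy=s,interpolation=cv2.INTER_CUBIC))
def st():
    s=ctrl.get_state(); print({k:np.round(v,4).tolist() for k,v in s.items()}); print('R',np.round(R.from_rotvec(s['orientation']).as_matrix(),3).tolist()); return s
E
python3 - <<'E'
from h import *
for n in ['scene','top','wrist']:
    im=snap(n,n+'0'); print(n,im['fovy'],im['cx'],im['cy'],np.round(im['world_to_cam'],3).tolist())
st(); print(ctrl.grip_point_offset)
E
```

```text
scene 47.80616760919246 321.4283064521846 204.9981946213099 [[-0.699, -0.715, -0.018, 0.414], [-0.363, 0.376, -0.852, 0.253], [0.616, -0.589, -0.523, 0.824], [0.0, 0.0, 0.0, 1.0]]
top 53.189223409560306 312.19592624210946 190.8806302925945 [[-0.013, -1.0, 0.009, 0.02], [-0.992, 0.012, -0.122, 0.575], [0.122, -0.011, -0.992, 1.198], [0.0, 0.0, 0.0, 1.0]]
wrist 66.07625165804785 315.664606915929 198.70581586264458 [[0.233, -0.973, -0.001, -0.574], [-0.927, -0.222, 0.301, -0.04], [-0.293, -0.069, -0.954, 0.38], [0.0, 0.0, 0.0, 1.0]]
{'t': 0.15, 'joints': [-1.5461, 0.1589, 1.598, -0.0, 1.3862, -0.2101], 'qvel': [-0.0002, -0.0042, -0.0018, 0.0008, 0.0011, 0.0007], 'tau': [0.0007, -39.6378, -33.1784, -0.0002, 0.0055, 0.0], 'tool_pos': [0.1337, -0.5587, 0.2305], 'orientation': [-1.31, 1.0351, -1.0335], 'ft_force': [-0.4491, 0.6061, -0.2057], 'wrist_torque': [-0.0109, -0.0149, 0.017], 'width': 1.0001}
R [[0.233, -0.0, 0.973], [-0.973, 0.001, 0.233], [-0.001, -1.0, 0.0]]
0.0187
```

View pics/top0.png

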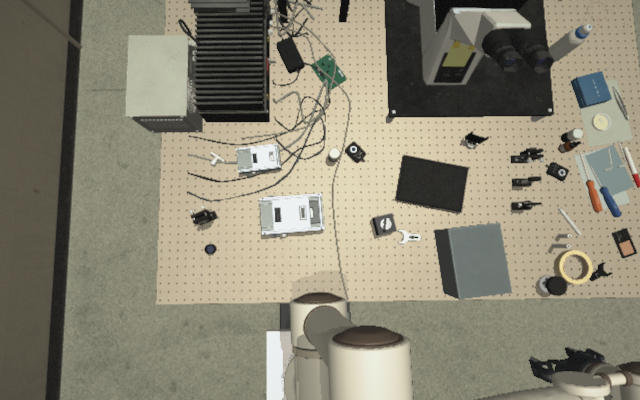

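View pics/scene0.png

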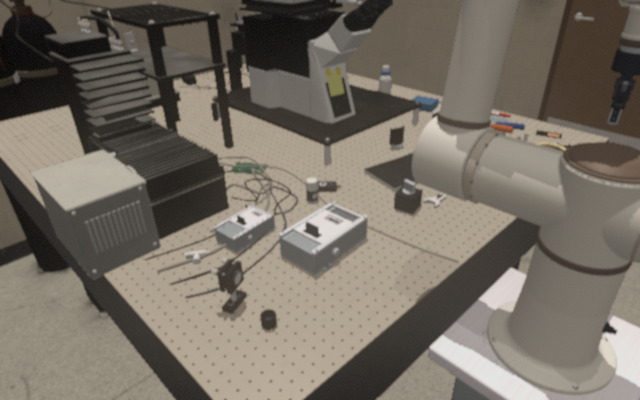

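View pics/wrist0.png

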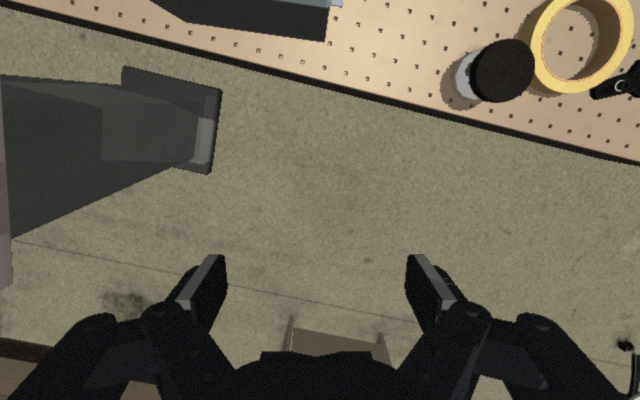

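```bash
python3 - <<'E'
from h import *
crop('top0',250,410,180,260,'c1',5)
crop('scene0',270,430,170,280,'c2',5)
E
```

```text
(no output)
```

View pics/c1.png

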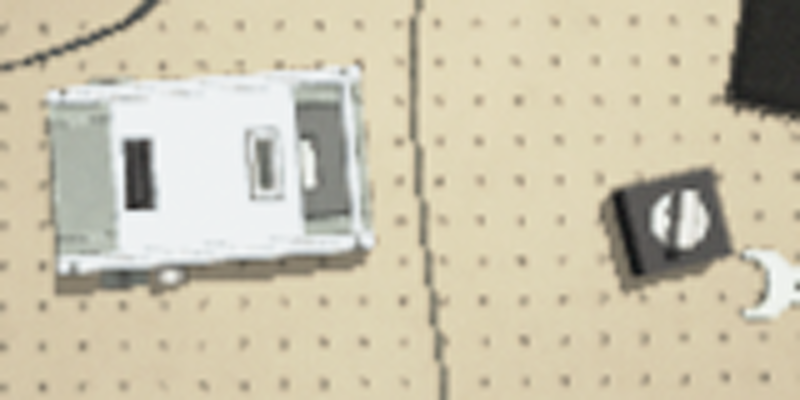

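View pics/c2.png

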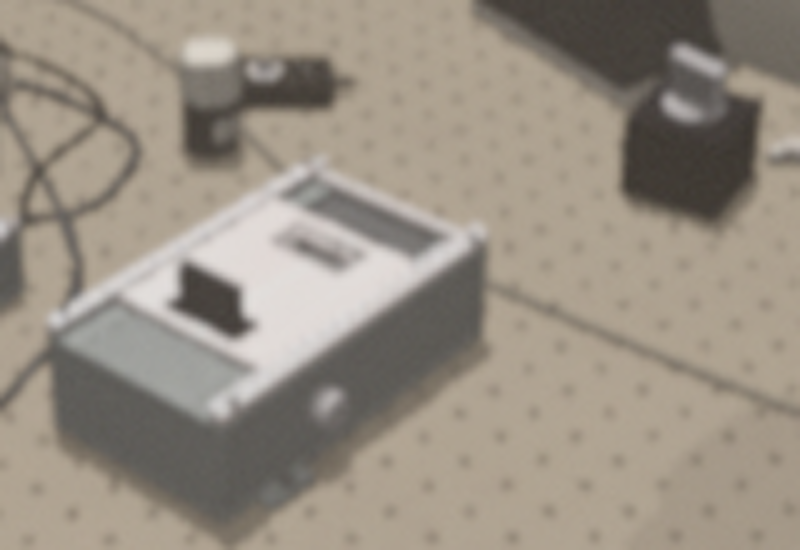

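```bash
python3 - <<'E'
from h import *
t=load('top0'); s=load('scene0')
T=lambda x,y,z: px2w(t,250+(x+.5)/5-.5,180+(y+.5)/5-.5,z)
S=lambda x,y,z: px2w(s,270+(x+.5)/5-.5,170+(y+.5)/5-.5,z)
for n,p in dict(TL=(50,95,.062),TR=(355,72,.062),BR=(368,245,.062),BL=(65,270,.062),slot=(264,162,.06),tab=(139,174,.084),flange=(681,220,.052),standtl=(615,190,.048),standtr=(712,168,.048),standbr=(733,248,.048),standbl=(638,273,.048)).items(): print(n,T(*p).round(4))
for n,p in dict(L=(52,328,.062),near=(225,408,.062),R=(480,232,.062),far=(318,165,.062),slot=(320,247,.06),tabl=(182,265,.084),tabr=(240,295,.084),wl=(680,48,.078),wr=(722,75,.078)).items(): print('S',n,S(*p).round(4))
E
```

```text
TL [0.5504 0.1714 0.062 ]
TR [ 0.5622 -0.0122  0.062 ]
BR [ 0.4582 -0.0184  0.062 ]
BL [0.4456 0.1622 0.062 ]
slot [0.5086 0.0432 0.06  ]
tab [0.5008 0.1164 0.084 ]
flange [ 0.4711 -0.208   0.052 ]
standtl [ 0.4899 -0.1693  0.048 ]
standtr [ 0.5025 -0.2287  0.048 ]
standbr [ 0.4539 -0.2397  0.048 ]
standbl [ 0.4397 -0.1816  0.048 ]
S L [0.5442 0.177  0.062 ]
S near [0.445  0.1631 0.062 ]
S R [ 0.4578 -0.0183  0.062 ]
S far [ 0.5572 -0.0086  0.062 ]
S slot [0.5059 0.0425 0.06  ]
S tabl [0.5148 0.1228 0.084 ]
S tabr [0.4786 0.1211 0.084 ]
S wl [ 0.484  -0.2102  0.078 ]
S wr [ 0.4504 -0.2013  0.078 ]
```

```bash
cat >> h.py <<'E'
def go(target, xang=None):
    s=ctrl.get_state(); M=R.from_rotvec(s['orientation']).as_matrix()
    d=M.T@(np.array(target)-s['tool_pos'])*100
    a=np.degrees(np.arctan2(M[1,0],M[0,0]))
    t=None if xang is None else -((xang-a+180)%360-180)
    print('t %.2f'%s['t'],'pos',np.round(s['tool_pos'],4),'xang %.2f'%a,'tilt',np.round(M[:,1],4),'F',np.round(s['ft_force'],2),'w %.3f'%s['width'],'j',np.round(s['joints'],2)); print('shift cm',np.round(d,2),'turn',t)
E
echo
```

>>> send_rows:
  commands:
    - [[0,-5,0,-8.5],[0,-10,0,-17],[0,-15,0,-25.5],[-3.8,-16,3.2,-34],[-7.6,-16,6.4,-42.5]]
  jaw: 0

```text
t: 0.65
tool_pos: [0.1783, -0.4713, 0.3941]
orientation: [-1.525, 0.461, -0.464]
ft_force: [1.4, -0.3, 0.1]
width: 0.143
```

```bash
python3 -c "
from h import *
go((0.497,0.15,0.35),94)"
```

```text
t 0.65 pos [ 0.1783 -0.4713  0.3941] xang -33.81 tilt [ 9.e-04 -5.e-03 -1.e+00] F [ 1.36 -0.29  0.08] w 0.143 j [-1.45 -0.09  1.53  0.    1.69 -0.86]
shift cm [-8.1   4.13 69.37] turn -127.80942505064695
```

>>> send_rows:
  commands:
    - [[-0.6,0,4.9,-8.5],[-1.2,0,9.8,-17],[-1.7,0,14.7,-25.5],[-2.3,0,19.6,-34],[-2.9,0,24.5,-42.5]]

```text
t: 1.15
tool_pos: [0.2917, -0.2495, 0.391]
orientation: [-1.567, -0.12, 0.12]
ft_force: [1.4, -0.4, 0.5]
width: -0.002
```

```bash
python3 -c "
from h import *
go((0.497,0.15,0.35),94)"
```

```text
t 1.15 pos [ 0.2917 -0.2495  0.391 ] xang 8.76 tilt [ 2.e-04  1.e-04 -1.e+00] F [ 1.38 -0.43  0.54] w -0.002 j [-1.03 -0.41  1.81  0.    1.75 -1.18]
shift cm [26.38  4.11 36.36] turn -85.24014739110976
```

>>> send_rows:
  commands:
    - [[2.9,0,4,-8.5],[5.8,0,8,-17],[8.7,0,12,-25.5],[11.6,0,16,-34],[14.5,0,20,-42.5]]

```text
t: 1.65
tool_pos: [0.4057, -0.0302, 0.3913]
orientation: [-1.456, -0.699, 0.699]
ft_force: [1.1, -1.4, 0.1]
width: -0.001
```

```bash
python3 -c "
from h import *
go((0.497,0.165,0.25),94)"
```

```text
t 1.65 pos [ 0.4057 -0.0302  0.3913] xang 51.30 tilt [ 5.e-04 -3.e-04 -1.e+00] F [ 1.12 -1.4   0.08] w -0.001 j [-0.37 -0.35  1.76 -0.    1.73 -1.27]
shift cm [20.94 14.13  5.09] turn -42.6957125228933
```

>>> send_rows:
  commands:
    - [[4.2,1.5,1,-8.5],[8.4,4,2,-17],[12.6,7,3,-25.5],[16.8,10,4,-34],[21,14,5.1,-42.5]]

```text
t: 2.15
tool_pos: [0.4943, 0.1554, 0.26]
orientation: [-1.178, -1.26, 1.258]
ft_force: [1.1, -0.4, -0.5]
width: -0.002
```

```bash
python3 -c "
from h import *
snap('wrist','w1')
go((0.497,0.165,0.25),94)"
```

```text
t 2.20 pos [0.492  0.159  0.2523] xang 94.33 tilt [-0.0096  0.0029 -0.9999] F [-5.46  1.43 -4.28] w -0.001 j [ 0.08 -0.    1.72  0.    1.43 -1.57]
shift cm [ 0.56  0.23 -0.55] turn 0.3253297962371562
```

View pics/w1.png

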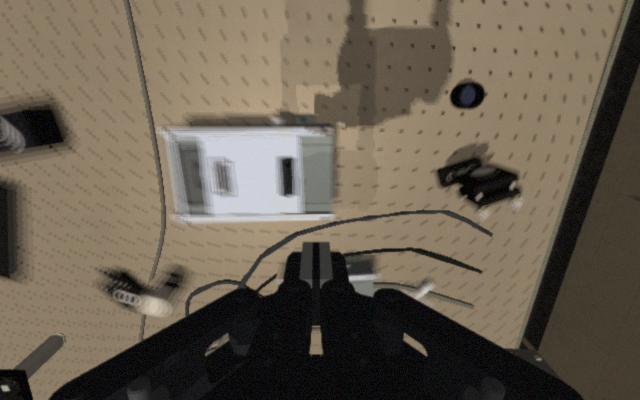

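>>> send_rows:
  commands:
    - [[0,0,0,0]]

```text
t: 2.3
tool_pos: [0.4919, 0.1548, 0.2571]
orientation: [-1.173, -1.25, 1.259]
ft_force: [-0.9, 1.4, 0.3]
width: 0.003
```

```bash
python3 -c "
from h import *
snap('wrist','w2')
go((0.497,0.165,0.25),94)
crop('w2',140,360,100,240,'c3',3.6)"
```

```text
t 2.35 pos [0.4929 0.1537 0.2595] xang 93.49 tilt [-3.e-03 -6.e-04 -1.e+00] F [ 0.49 -0.33 -0.18] w -0.001 j [ 0.07 -0.01  1.72 -0.    1.44 -1.56]
shift cm [ 1.1   0.95 -0.48] turn -0.5129351509452249
```

View pics/c3.png

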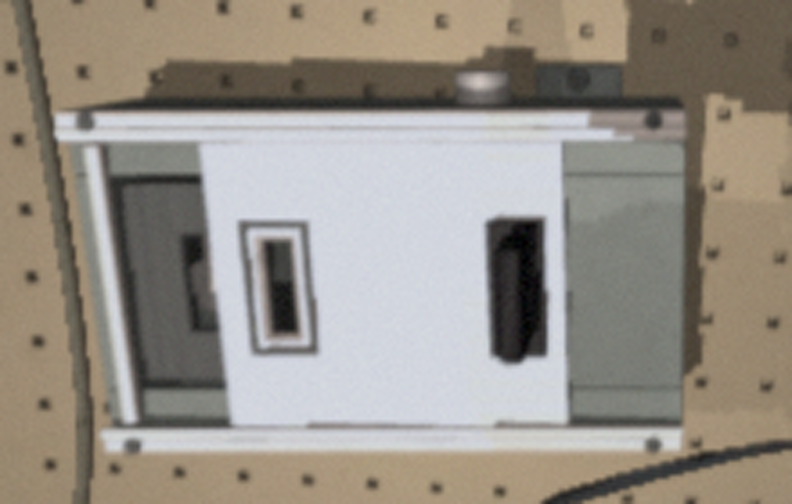

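```bash
python3 - <<'E'
from h import *
t=load('w2')
T=lambda x,y,z: px2w(t,140+(x+.5)/3.6-.5,100+(y+.5)/3.6-.5,z)
for n,p in dict(A=(57,120,.062),B=(685,113,.062),C=(683,446,.062),D=(104,438,.062),slot=(279,288,.06),tab=(511,297,.084),pl=(200,143,.06),pl2=(230,424,.06),stopa=(103,146,.06),stopb=(137,420,.06)).items(): print(n,T(*p).round(4))
E
```

```text
A [ 0.4562 -0.0209  0.062 ]
B [0.4422 0.1671 0.062 ]
C [0.5489 0.1746 0.062 ]
D [ 0.5581 -0.0147  0.062 ]
slot [0.5044 0.0434 0.06  ]
tab [0.4966 0.119  0.084 ]
pl [0.4606 0.0209 0.06  ]
pl2 [0.5514 0.026  0.06  ]
stopa [ 0.4633 -0.0086  0.06  ]
stopb [ 0.5519 -0.0044  0.06  ]
```

```bash
python3 -c "
from h import *
go((0.4955,0.155,0.069),94)"
```

```text
t 2.35 pos [0.4929 0.1537 0.2595] xang 93.49 tilt [-3.e-03 -6.e-04 -1.e+00] F [ 0.49 -0.33 -0.18] w -0.001 j [ 0.07 -0.01  1.72 -0.    1.44 -1.56]
shift cm [ 0.12 19.05 -0.32] turn -0.5129351509452249
```

>>> send_rows:
  commands:
    - [[0.1,4.5,0,-0.3],[0.1,9,0,-0.3],[0.1,13,0,-0.3],[0.1,15.5,-0.2,-0.3],[0.1,17,-0.2,-0.3]]

```text
t: 2.85
tool_pos: [0.4954, 0.1531, 0.0901]
orientation: [-1.179, -1.255, 1.256]
ft_force: [0.3, -0.2, -0.2]
width: 0.001
```

>>> send_rows:
  commands:
    - [[0,0,0,0],[0,0,0,0]]

```text
t: 3.05
tool_pos: [0.4969, 0.1537, 0.0926]
orientation: [-1.18, -1.258, 1.255]
ft_force: [-0.4, -0.3, 0.4]
width: 0.002
```

```bash
python3 -c "
from h import *
go((0.4955,0.155,0.069),94)
snap('wrist','w3'); snap('scene','s3')"
```

```text
t 3.05 pos [0.4969 0.1537 0.0926] xang 93.65 tilt [ 0.0028  0.     -1.    ] F [-0.38 -0.33  0.42] w 0.002 j [ 0.07  0.17  1.88 -0.    1.09 -1.57]
shift cm [0.14 2.36 0.13] turn -0.345431137830019
```

View pics/w3.png

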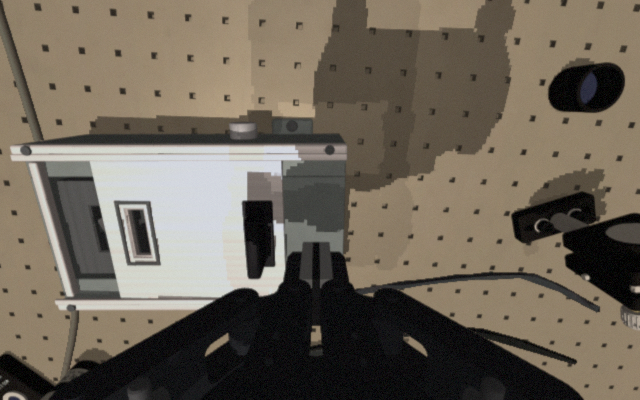

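View pics/s3.png

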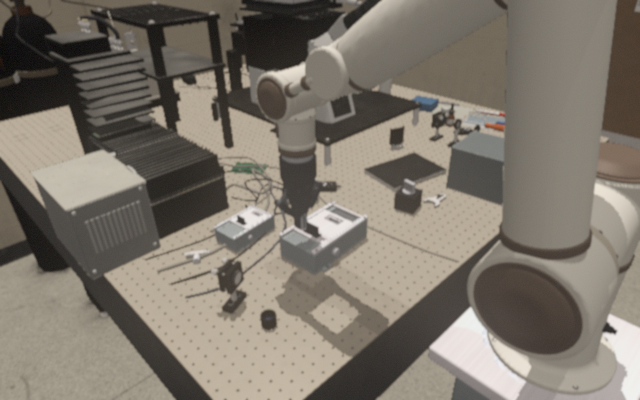

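>>> send_rows:
  commands:
    - [[0,1,0,-0.3],[0,1.8,0,-0.3],[0,2.2,0,-0.3],[0,2.2,0,-0.3]]

```text
t: 3.55
tool_pos: [0.4947, 0.1544, 0.0676]
orientation: [-1.173, -1.259, 1.262]
ft_force: [-0.7, 0.3, -0.1]
width: 0.002
```

```bash
python3 -c "
from h import *
go((0.4955,0.155,0.069),94)"
```

```text
t 3.55 pos [0.4947 0.1544 0.0676] xang 94.06 tilt [-2.2e-03 -2.0e-04 -1.0e+00] F [-0.68  0.27 -0.1 ] w 0.002 j [ 0.07  0.21  1.89 -0.    1.05 -1.57]
shift cm [ 0.05 -0.14 -0.09] turn 0.059071524428645716
```

>>> send_rows:
  commands:
    - [[-0.5,0,0,0],[-1,0,0,0],[-1.5,0,0,0],[-2.0,0,0,0],[-2.5,0,0,0]]

```text
t: 4.05
tool_pos: [0.4976, 0.1295, 0.069]
orientation: [-1.175, -1.262, 1.26]
ft_force: [0.1, 3.1, 0.6]
width: -0.001
```

>>> send_rows:
  commands:
    - [[-0.3,0,0,0],[-0.6,0,0,0],[-0.9,0,0,0],[-1.2,0,0,0],[-1.3,0,0,0]]

```text
t: 4.55
tool_pos: [0.4985, 0.1163, 0.0689]
orientation: [-1.175, -1.261, 1.261]
ft_force: [-0.5, 3.2, 0.8]
width: -0.004
```

>>> send_rows:
  commands:
    - [[-0.2,0,0,0],[-0.4,0,0,0],[-0.6,0,0,0],[-0.8,0,0,0],[-0.9,0,0,0]]

```text
t: 5.05
tool_pos: [0.4989, 0.1088, 0.0689]
orientation: [-1.173, -1.262, 1.258]
ft_force: [0.1, 12.2, 3.3]
width: 0.0
```

```bash
python3 -c "
from h import *
snap('wrist','w4');go((0.4955,0.155,0.069),94);crop('w4',0,400,100,330,'c4',2)"
```

```text
t 5.10 pos [0.4989 0.1088 0.0689] xang 94.00 tilt [ 2.0e-04  3.1e-03 -1.0e+00] F [0.18 8.86 2.16] w -0.002 j [-0.02  0.19  1.91  0.    1.04 -1.67]
shift cm [4.63 0.   0.02] turn 0.0021747239092064774
```

View pics/c4.png

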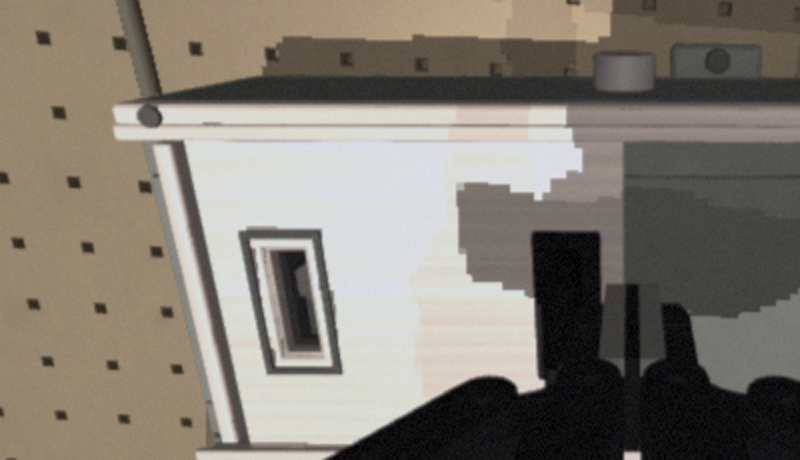

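>>> send_rows:
  commands:
    - [[-0.05,0,0,0],[-0.1,0,0,0],[-0.15,0,0,0]]

```text
t: 5.4
tool_pos: [0.4989, 0.1087, 0.0689]
orientation: [-1.172, -1.263, 1.256]
ft_force: [0.5, 15.0, 2.3]
width: -0.0
```

```bash
python3 -c "
from h import *
go((0.4955,0.155,0.069),94)"
```

```text
t 5.40 pos [0.4989 0.1087 0.0689] xang 94.00 tilt [ 3.0e-04  5.3e-03 -1.0e+00] F [ 0.53 15.02  2.26] w -0.000 j [-0.03  0.19  1.91  0.01  1.04 -1.67]
shift cm [4.65 0.01 0.02] turn 0.0001810988641466338
```

>>> send_rows:
  commands:
    - [[0.8,0,0,0],[1.6,0,0,0],[1.6,-3,0,0],[1.6,-7,0,0],[0,-11,0,0]]
  jaw: 60

```text
t: 5.9
tool_pos: [0.4978, 0.1064, 0.179]
orientation: [-1.172, -1.26, 1.264]
ft_force: [0.6, -0.2, -0.6]
width: 0.601
```

>>> send_rows:
  commands:
    - [[-2,-1,0,0],[-4,-1,0,0],[-4,-1,0,0],[-4,-1,0,0]]

```text
t: 6.3
tool_pos: [0.5013, 0.0659, 0.1881]
orientation: [-1.174, -1.259, 1.261]
ft_force: [0.0, 0.7, 0.3]
width: 0.604
```

```bash
python3 -c "
from h import *
snap('wrist','w5');go((0.507,0.013,0.19),94)"
```

```text
t 6.35 pos [0.5012 0.0663 0.188 ] xang 94.04 tilt [-1.7e-03  1.0e-04 -1.0e+00] F [-0.12  0.33 -0.86] w 0.597 j [-0.11  0.02  1.84 -0.    1.29 -1.75]
shift cm [-5.36 -0.2  -0.2 ] turn 0.03743335518487356
```

View pics/w5.png

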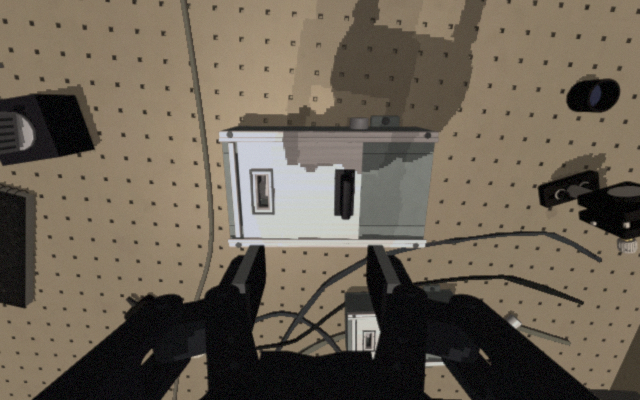

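```bash
python3 -c "
from h import *
crop('w5',215,445,120,255,'c5',3.4);crop('w5',240,290,160,225,'c6',9)
print((lambda im:-np.array(im['world_to_cam'])[:3,:3].T@np.array(im['world_to_cam'])[:3,3])(load('w5')))"
```

```text
[0.4241408  0.06073406 0.33086959]
```

View pics/c5.png

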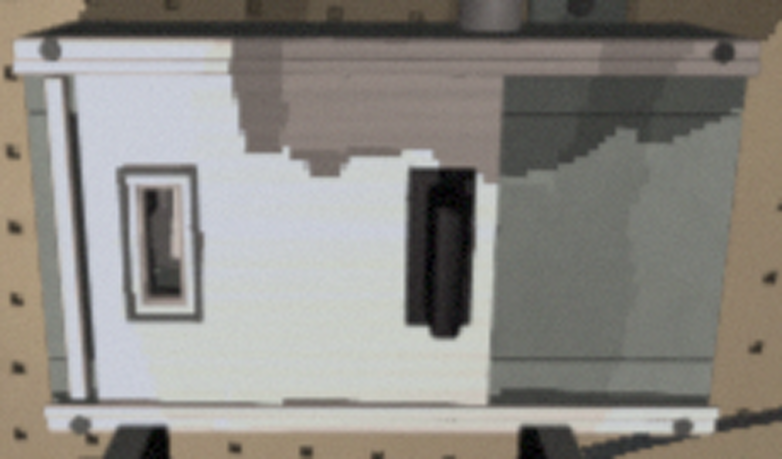

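View pics/c6.png

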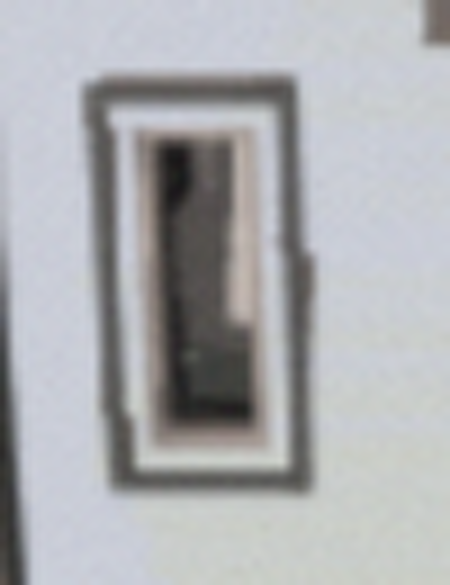

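```bash
python3 - <<'E'
from h import *
t=load('w5')
T=lambda x,y,z: px2w(t,240+(x+.5)/9-.5,160+(y+.5)/9-.5,z)
a=[T(x,y,.06) for x,y in [(85,80),(293,77),(312,490),(115,490)]]
b=[T(x,y,.06) for x,y in [(135,130),(250,128),(270,445),(152,445)]]
for q in (a,b): print(np.round(q,4).tolist(), np.mean(q,0).round(4))
C=lambda x,y,z: px2w(t,215+(x+.5)/3.4-.5,120+(y+.5)/3.4-.5,z)
c=[C(x,y,.062) for x,y in [(14,40),(764,40),(715,431),(50,431)]]
c+= [C(51,49,.062),C(724,51,.062),C(684,427,.062),C(80,424,.062)]
print(np.round(c,4).tolist(),np.mean(c[:4],0),np.mean(c[4:],0))
ang=lambda p,q: np.degrees(np.arctan2((q-p)[1],(q-p)[0]))
print('y ang',ang(c[0],c[1]),ang(c[3],c[2]),ang(c[4],c[5]),ang(c[7],c[6]),'x',ang(c[4],c[7]),ang(c[5],c[6]),ang(c[0],c[3]),ang(c[1],c[2]))
print('tab',C(443,185,.084),C(443,335,.084),C(440,252,.084))
E
```

```text
[[0.4848, 0.005, 0.06], [0.483, 0.0256, 0.06], [0.5267, 0.0288, 0.06], [0.5281, 0.0083, 0.06]] [0.5057 0.0169 0.06  ]
[[0.4895, 0.01, 0.06], [0.4885, 0.0215, 0.06], [0.522, 0.0243, 0.06], [0.5229, 0.0121, 0.06]] [0.5057 0.017  0.06  ]
[[0.4538, -0.0206, 0.062], [0.4406, 0.1681, 0.062], [0.549, 0.1748, 0.062], [0.5622, -0.0131, 0.062], [0.4554, -0.0113, 0.062], [0.444, 0.1585, 0.062], [0.5484, 0.1659, 0.062], [0.5594, -0.0046, 0.062]] [0.50141624 0.07728857 0.062     ] [0.50181392 0.07709693 0.062     ]
y ang 93.99330016041486 94.00377685824327 93.8260815109416 93.69062999387276 x 3.697686667544861 4.040480683944439 3.962932478872696 3.5715315409388517
tab [0.4786282  0.08850928 0.084     ] [0.51717607 0.0923053  0.084     ] [0.49547089 0.08942599 0.084     ]
```

```bash
python3 -c "
from h import *
go((0.51,-0.19,0.20),75)"
```

```text
t 6.35 pos [0.5012 0.0663 0.188 ] xang 94.04 tilt [-1.7e-03  1.0e-04 -1.0e+00] F [-0.12  0.33 -0.86] w 0.597 j [-0.11  0.02  1.84 -0.    1.29 -1.75]
shift cm [-25.63  -1.21   0.93] turn 19.037433355184874
```

>>> send_rows:
  commands:
    - [[-5,0,0,4],[-10,-1,0,8],[-15,-1,0,12],[-20,-1,0.5,16],[-24.5,-1.2,0.9,19]]

```text
t: 6.85
tool_pos: [0.5097, -0.18, 0.1999]
orientation: [-1.321, -1.013, 1.014]
ft_force: [0.8, -0.6, 0.4]
width: 0.597
```

>>> send_rows:
  commands:
    - [[-1,0,0,0],[-1,0,0,0],[-1,0,0,0]]

```text
t: 7.15
tool_pos: [0.5075, -0.1869, 0.2002]
orientation: [-1.319, -1.016, 1.016]
ft_force: [0.2, -0.1, -0.4]
width: 0.599
```

```bash
python3 -c "
from h import *
snap('wrist','w6');go((0.468,-0.206,0.19),75)"
```

```text
t 7.20 pos [ 0.5076 -0.1866  0.2003] xang 75.18 tilt [-8.0e-04  1.1e-03 -1.0e+00] F [-0.84  0.14  0.09] w 0.596 j [-0.58  0.1   1.73  0.    1.32 -1.89]
shift cm [-2.89  1.03  3.33] turn 0.18012631756184305
```

View pics/w6.png

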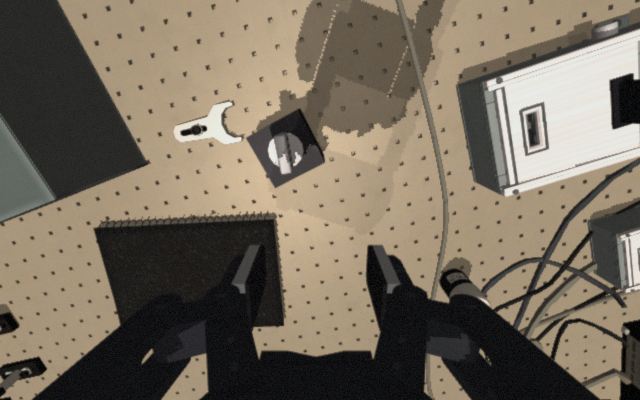

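```bash
python3 -c "
from h import *
crop('w6',235,335,100,195,'c7',6)"
```

```text
(no output)
```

View pics/c7.png

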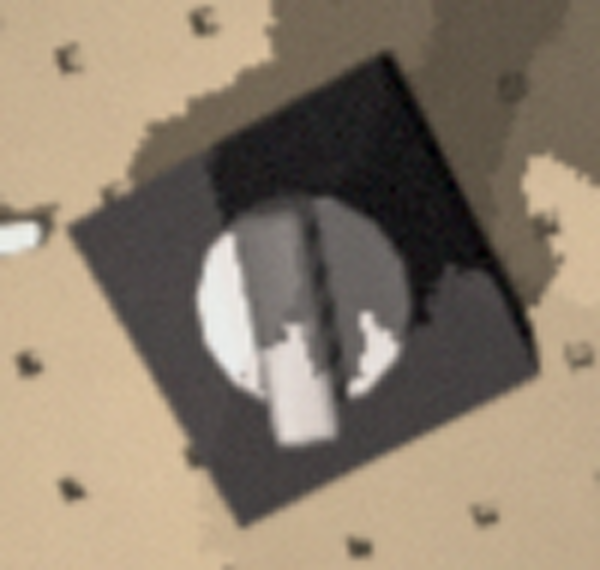

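```bash
python3 - <<'E'
from h import *
t=load('w6')
T=lambda x,y,z: px2w(t,235+(x+.5)/6-.5,100+(y+.5)/6-.5,z)
c=[T(x,y,.078) for x,y in [(237,215),(298,205),(337,438),(278,446)]]
print(np.round(c,4).tolist(),np.mean(c,0))
ang=lambda p,q: np.degrees(np.arctan2((q-p)[1],(q-p)[0]))
print(ang(c[0],c[3]),ang(c[1],c[2]),np.linalg.norm(c[0]-c[3]),np.linalg.norm(c[0]-c[1]))
print('flange',T(303,302,.052),T(196,302,.052),T(412,302,.052))
d=[T(x,y,.048) for x,y in [(70,230),(388,52),(538,370),(242,525)]]
print(np.round(d,4).tolist(),np.mean(d,0))
E
```

```text
[[0.4497, -0.208, 0.078], [0.4506, -0.1992, 0.078], [0.4843, -0.2033, 0.078], [0.4832, -0.212, 0.078]] [ 0.46694062 -0.20562786  0.078     ]
-6.908969259720226 -6.913508925656366 0.033701991145092744 0.008774153702328017
flange [ 0.46695544 -0.20591575  0.052     ] [ 0.4626342  -0.22219234  0.052     ] [ 0.47135774 -0.1893338   0.052     ]
[[0.4471, -0.2387, 0.048], [0.4341, -0.1829, 0.048], [0.4877, -0.1729, 0.048], [0.5002, -0.2267, 0.048]] [ 0.46725904 -0.20532839  0.048     ]
```

```bash
python3 -c "
from h import *
go((0.467,-0.2057,0.12),83.1)"
```

```text
t 7.20 pos [ 0.5076 -0.1866  0.2003] xang 75.18 tilt [-8.0e-04  1.1e-03 -1.0e+00] F [-0.84  0.14  0.09] w 0.596 j [-0.58  0.1   1.73  0.    1.32 -1.89]
shift cm [-2.9   8.03  3.43] turn -7.919873682438151
```

>>> send_rows:
  commands:
    - [[-1,2.5,1.2,-4],[-2.2,5,2.6,-7.9],[-2.9,7,3.4,-7.9],[-2.9,8,3.4,-7.9],[-2.9,8,3.4,-7.9]]

```text
t: 7.7
tool_pos: [0.4669, -0.2059, 0.1195]
orientation: [-1.261, -1.118, 1.119]
ft_force: [-0.4, 0.2, 0.2]
width: 0.604
```

>>> send_rows:
  commands:
    - [[0,0,0,0],[0,0,0,0]]

```text
t: 7.9
tool_pos: [0.4686, -0.2079, 0.1222]
orientation: [-1.267, -1.12, 1.119]
ft_force: [0.3, -0.4, -0.1]
width: 0.603
```

```bash
python3 -c "
from h import *
go((0.467,-0.2057,0.055),83.1)
snap('wrist','w7');go((0.467,-0.2057,0.055),83.1)"
```

```text
t 7.90 pos [ 0.4686 -0.2079  0.1222] xang 83.01 tilt [ 0.0023 -0.0015 -1.    ] F [ 0.28 -0.39 -0.13] w 0.603 j [-0.65  0.11  1.88  0.    1.15 -2.1 ]
shift cm [0.2  6.72 0.21] turn -0.08791664792198617
t 7.95 pos [ 0.4685 -0.2079  0.1221] xang 83.00 tilt [ 0.0021 -0.0014 -1.    ] F [-0.52  1.54  0.42] w 0.596 j [-0.65  0.11  1.88  0.    1.15 -2.1 ]
shift cm [0.21 6.71 0.19] turn -0.09805081259546
```

View pics/w7.png

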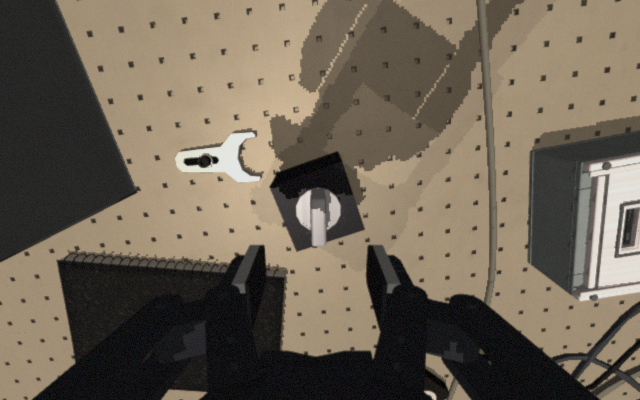

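>>> send_rows:
  commands:
    - [[0.1,2,0.1,0],[0.2,4,0.2,0],[0.2,5.5,0.2,0],[0.2,6.3,0.2,0],[0.2,6.3,0.2,0]]

```text
t: 8.45
tool_pos: [0.4653, -0.2052, 0.0573]
orientation: [-1.264, -1.118, 1.118]
ft_force: [-0.3, -0.3, 0.4]
width: 0.597
```

```bash
python3 -c "
from h import *
snap('wrist','w8');go((0.467,-0.2057,0.055),83.1)"
```

```text
t 8.50 pos [ 0.4659 -0.2056  0.0581] xang 82.96 tilt [ 3.e-04 -1.e-04 -1.e+00] F [-0.54 -0.43 -0.16] w 0.604 j [-0.65  0.2   1.92  0.    1.02 -2.1 ]
shift cm [ 0.01  0.31 -0.11] turn -0.13847278448258749
```

View pics/w8.png

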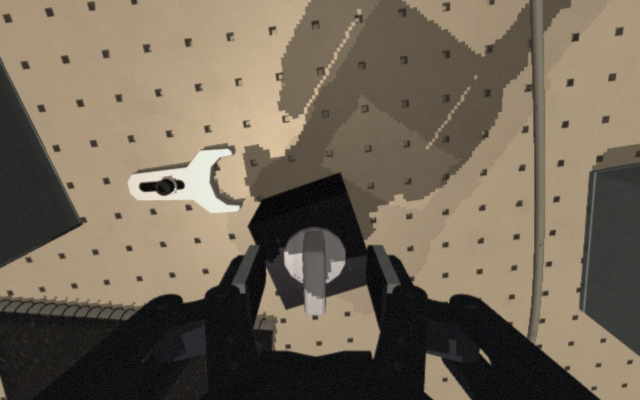

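>>> send_rows:
  commands:
    - [[0,0.2,0,0],[0,0.2,0,0],[0,0.2,0,0],[0,0.2,0,0],[0,0.2,0,0]]
  jaw: 0
  squeeze: 60

```text
t: 9.0
tool_pos: [0.4661, -0.206, 0.0565]
orientation: [-1.266, -1.119, 1.118]
ft_force: [-0.8, 1.4, 4.9]
width: 0.102
```

```bash
python3 -c "
from h import *
go((0.467,-0.2057,0.055),83.1)"
```

```text
t 9.00 pos [ 0.4661 -0.206   0.0565] xang 82.95 tilt [ 1.2e-03 -9.0e-04 -1.0e+00] F [-0.82  1.35  4.91] w 0.102 j [-0.65  0.21  1.92  0.    1.02 -2.1 ]
shift cm [ 0.04  0.15 -0.08] turn -0.1484699044014519
```

>>> send_rows:
  commands:
    - [[0,-1,0,0],[0,-3,0,0],[0,-6,0,0],[0,-9,0,0],[0,-12,0,0]]

```text
t: 9.5
tool_pos: [0.4651, -0.2052, 0.1771]
orientation: [-1.264, -1.118, 1.118]
ft_force: [0.8, 0.3, -0.8]
width: 0.102
```

>>> send_rows:
  commands:
    - [[0,0,0,0],[0,0,0,0]]

```text
t: 9.7
tool_pos: [0.4656, -0.2056, 0.1762]
orientation: [-1.266, -1.118, 1.118]
ft_force: [-0.3, -0.2, -0.5]
width: 0.103
```

```bash
python3 -c "
from h import *
snap('wrist','w9');go((0.5057,0.017,0.19),93.9)"
```

```text
t 9.75 pos [ 0.4649 -0.205   0.1749] xang 82.95 tilt [-0.0013  0.001  -1.    ] F [-0.97  1.05 -0.61] w 0.099 j [-0.65  0.04  1.84 -0.    1.26 -2.1 ]
shift cm [22.54 -1.49 -1.32] turn -10.94553227731339
```

View pics/w9.png

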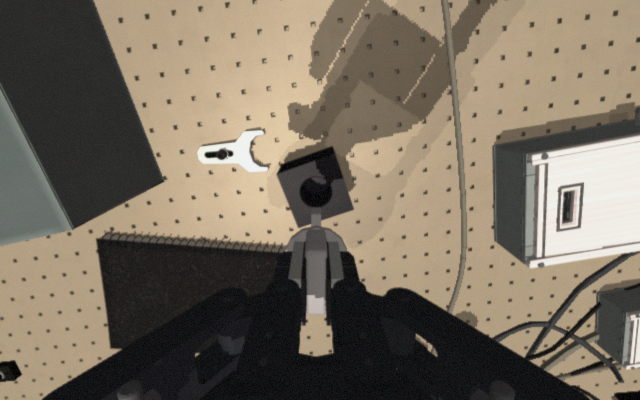

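>>> send_rows:
  commands:
    - [[4.5,0,0,-2.5],[9,0,-0.3,-5],[13.5,0,-0.6,-7.5],[18,0,-1,-10],[22.5,0,-1.3,-10.9]]

```text
t: 10.25
tool_pos: [0.5048, 0.0182, 0.1739]
orientation: [-1.173, -1.257, 1.26]
ft_force: [0.5, 0.8, -0.0]
width: 0.105
```

>>> send_rows:
  commands:
    - [[0,1,0,0],[0,2,0,0],[0,3,0,0],[0,3,0,0],[0,3,0,0]]

```text
t: 10.75
tool_pos: [0.5056, 0.0151, 0.1451]
orientation: [-1.176, -1.256, 1.258]
ft_force: [-0.9, 0.2, -0.6]
width: 0.104
```

```bash
python3 -c "
from h import *
go((0.5057,0.017,0.19),93.9)
snap('wrist','w10');snap('scene','s10');go((0.5057,0.017,0.19),93.9);crop('w10',200,440,100,340,'c10',2.5)
crop('s10',240,400,150,280,'cs10',5)"
```

```text
t 10.75 pos [0.5056 0.0151 0.1451] xang 93.74 tilt [-1.4e-03  2.0e-04 -1.0e+00] F [-0.88  0.2  -0.58] w 0.104 j [-0.21  0.07  1.88 -0.    1.2  -1.85]
shift cm [ 0.19 -4.49 -0.02] turn -0.16452878293722506
t 10.85 pos [0.5063 0.0153 0.1461] xang 93.77 tilt [ 6.e-04 -2.e-04 -1.e+00] F [-0.11 -0.85 -1.18] w 0.105 j [-0.21  0.06  1.87 -0.    1.2  -1.85]
shift cm [ 0.17 -4.39  0.05] turn -0.13115120280929204
```

View pics/c10.png

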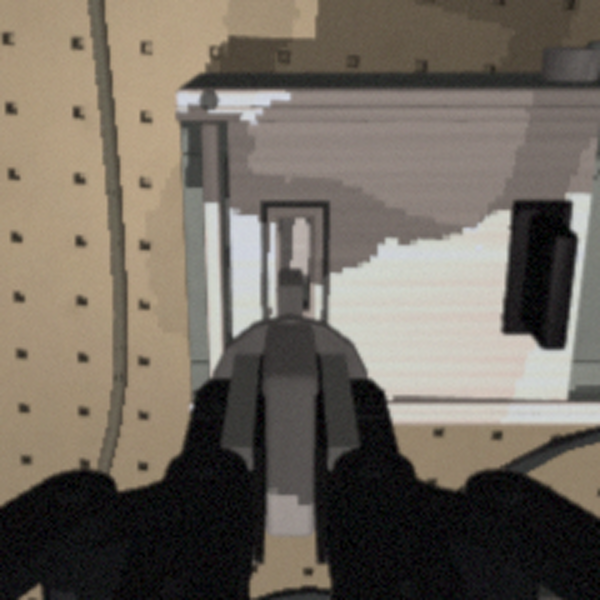

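View pics/cs10.png

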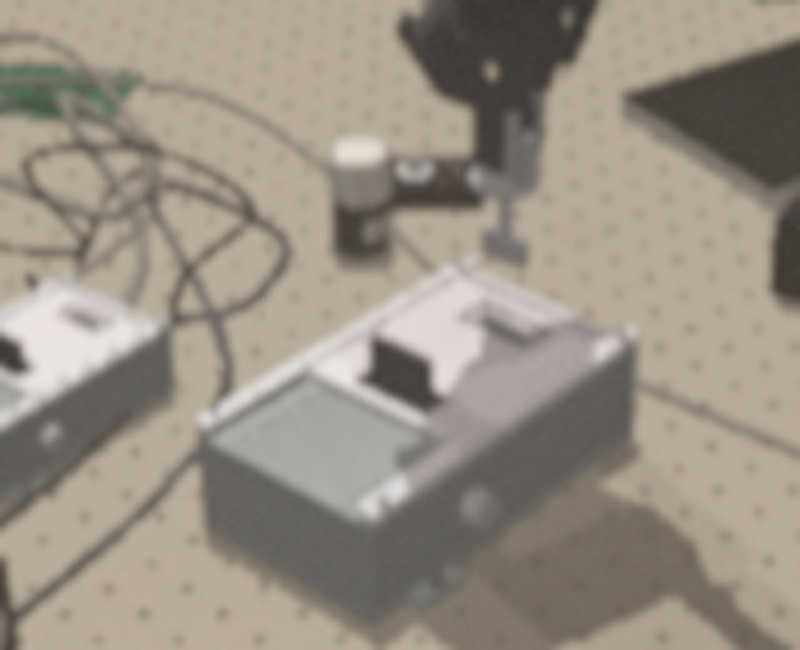

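```bash
python3 - <<'E'
from h import *
t=load('w10')
T=lambda x,y,z: px2w(t,200+(x+.5)/2.5-.5,100+(y+.5)/2.5-.5,z)
print(T(279,268,.095),T(303,268,.095))
print('slot border left/right at top', T(263,204,.06),T(328,204,.06), T(265,300,.06),T(326,300,.06))
crop('w10',255,355,170,240,'c11',8)
E
```

```text
[0.4946818  0.01167613 0.095     ] [0.49426628 0.01802714 0.095     ]
slot border left/right at top [0.48642164 0.00579671 0.06      ] [0.48512657 0.02559646 0.06      ] [0.51772418 0.00814913 0.06      ] [0.51645959 0.02747495 0.06      ]
```

View pics/c11.png

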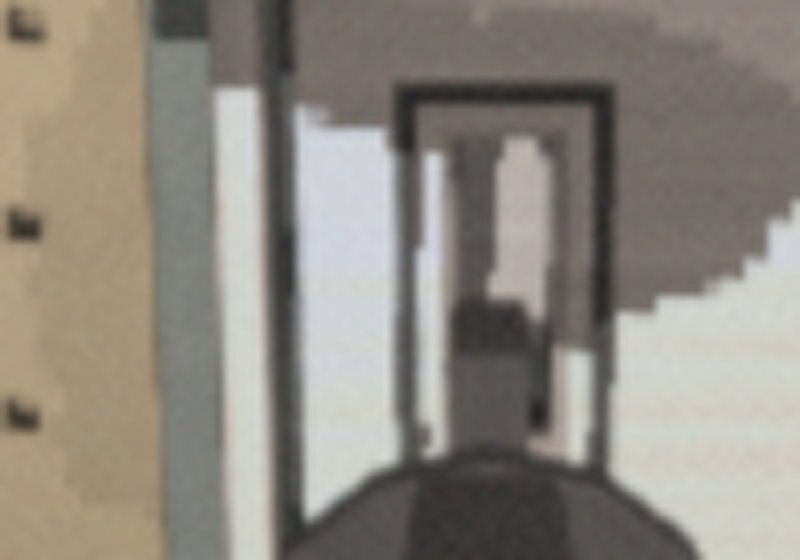

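>>> send_rows:
  commands:
    - [[0.15,0.7,0.07,-0.2],[0.15,1.4,0.07,-0.2],[0.15,2.1,0.07,-0.2],[0.15,2.8,0.07,-0.2],[0.15,2.8,0.07,-0.2]]

```text
t: 11.35
tool_pos: [0.5042, 0.0178, 0.1163]
orientation: [-1.172, -1.259, 1.262]
ft_force: [-1.4, -0.6, -0.8]
width: 0.101
```

>>> send_rows:
  commands:
    - [[0,0,0,0],[0,0,0,0]]

```text
t: 11.55
tool_pos: [0.5055, 0.0176, 0.1181]
orientation: [-1.175, -1.262, 1.261]
ft_force: [-0.2, 0.2, -1.7]
width: 0.1
```

```bash
python3 -c "
from h import *
go((0.5057,0.017,0.115),93.9)
snap('wrist','w11');snap('scene','s11');go((0.5057,0.017,0.115),93.9);crop('w11',240,400,150,290,'c12',5)
crop('s11',290,380,160,240,'cs11',8)"
```

```text
t 11.55 pos [0.5055 0.0176 0.1181] xang 94.06 tilt [ 6.e-04 -1.e-04 -1.e+00] F [-0.2   0.21 -1.68] w 0.100 j [-0.2   0.1   1.9  -0.    1.14 -1.85]
shift cm [-0.06  0.31 -0.01] turn 0.1578104486066536
t 11.65 pos [0.5056 0.0175 0.1182] xang 94.05 tilt [ 8.e-04 -2.e-04 -1.e+00] F [ 0.66 -0.27 -0.  ] w 0.104 j [-0.2   0.1   1.9  -0.    1.14 -1.85]
shift cm [-0.05  0.32 -0.01] turn 0.15228100806803013
```

View pics/c12.png

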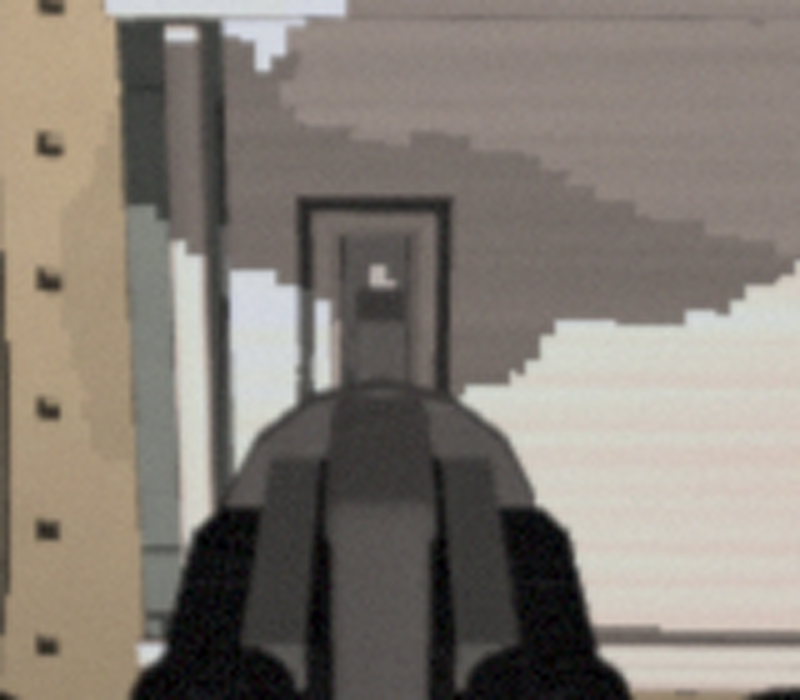

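View pics/cs11.png

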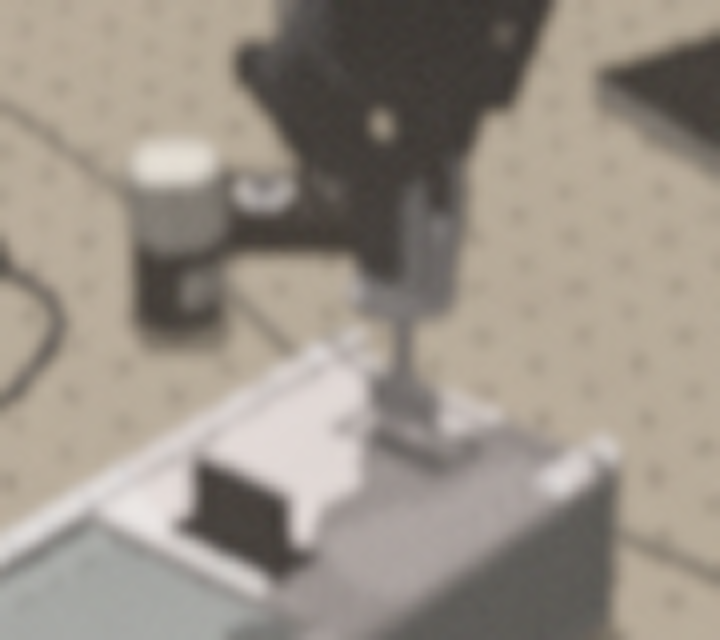

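```bash
python3 - <<'E'
from h import *
t=load('w11')
T=lambda x,y,z: px2w(t,240+(x+.5)/5-.5,150+(y+.5)/5-.5,z)
print('bar',T(357,288,.0675),T(402,288,.0675),'slot end',T(340,235,.06),T(413,235,.06),'border',T(299,200,.06),T(451,200,.06))
E
```

```text
bar [0.49512285 0.01388745 0.0675    ] [0.4946982 0.0198541 0.0675   ] slot end [0.49024868 0.0111234  0.06      ] [0.48954109 0.0210691  0.06      ] border [0.4856855  0.00526465 0.06      ] [0.48422298 0.02582589 0.06      ]
```

>>> send_rows:
  commands:
    - [[-0.05,0.2,0.2,0.1],[-0.05,0.5,0.2,0.1],[-0.05,0.5,0.2,0.1],[-0.05,0.5,0.2,0.1]]

```text
t: 12.05
tool_pos: [0.5032, 0.017, 0.1126]
orientation: [-1.176, -1.26, 1.26]
ft_force: [-0.2, 0.0, -0.4]
width: 0.103
```

```bash
python3 -c "
from h import *
go((0.5037,0.017,0.115),93.9)
snap('wrist','w12');go((0.5037,0.017,0.115),93.9);crop('w12',240,400,150,290,'c13',5)"
```

```text
t 12.05 pos [0.5032 0.017  0.1126] xang 93.95 tilt [-3.e-04  1.e-04 -1.e+00] F [-0.23  0.04 -0.44] w 0.103 j [-0.21  0.1   1.91 -0.    1.13 -1.85]
shift cm [-0.   -0.24 -0.05] turn 0.04986492631581996
t 12.10 pos [0.5033 0.017  0.1127] xang 93.95 tilt [-1.e-04  1.e-04 -1.e+00] F [-1.01 -0.48 -1.25] w 0.096 j [-0.21  0.1   1.91  0.    1.13 -1.85]
shift cm [-0.   -0.23 -0.04] turn 0.050823594601013156
```

View pics/c13.png

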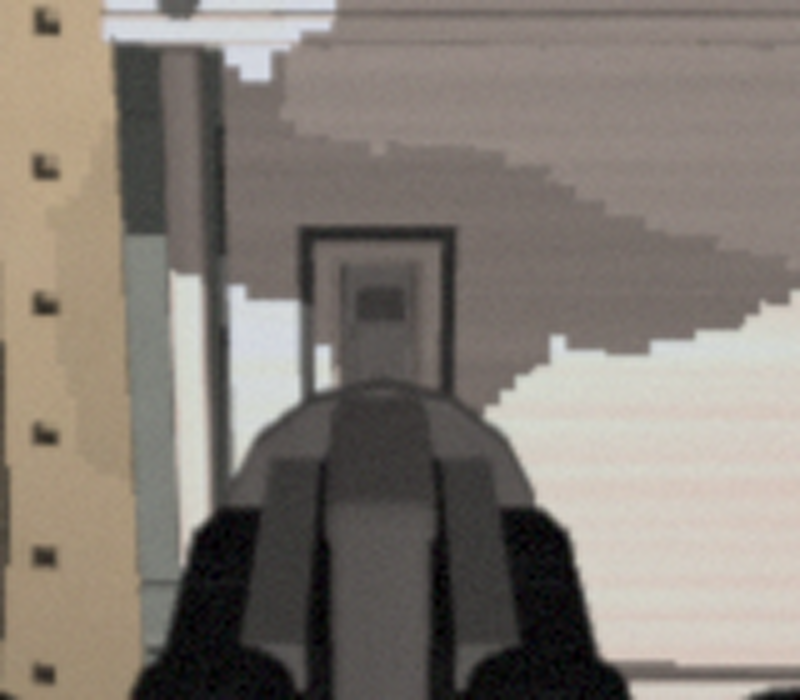

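>>> send_rows:
  commands:
    - [[0,0.2,0,0],[0,0.4,0,0],[0,0.6,0,0],[0,0.8,0,0]]

```text
t: 12.5
tool_pos: [0.5032, 0.017, 0.1045]
orientation: [-1.176, -1.26, 1.26]
ft_force: [-0.5, 0.0, -0.5]
width: 0.101
```

```bash
python3 -c "
from h import *
go((0.5033,0.017,0.1127),93.9)"
```

```text
t 12.50 pos [0.5032 0.017  0.1045] xang 93.95 tilt [-2.e-04  1.e-04 -1.e+00] F [-0.47  0.04 -0.53] w 0.101 j [-0.21  0.11  1.91  0.    1.12 -1.85]
shift cm [-0.   -0.82 -0.01] turn 0.054511217661854516
```

>>> send_rows:
  commands:
    - [[0,0.1,0,0],[0,0.2,0,0],[0,0.3,0,0]]

```text
t: 12.8
tool_pos: [0.5033, 0.017, 0.1017]
orientation: [-1.176, -1.26, 1.26]
ft_force: [0.5, -0.5, -0.2]
width: 0.099
```

>>> send_rows:
  commands:
    - [[0,0.1,0,0],[0,0.2,0,0],[0,0.3,0,0]]

```text
t: 13.1
tool_pos: [0.5033, 0.017, 0.0987]
orientation: [-1.176, -1.26, 1.26]
ft_force: [0.1, -0.4, -0.9]
width: 0.103
```

>>> send_rows:
  commands:
    - [[0,0.1,0,0],[0,0.2,0,0],[0,0.3,0,0]]

```text
t: 13.4
tool_pos: [0.5033, 0.017, 0.0957]
orientation: [-1.176, -1.26, 1.26]
ft_force: [0.3, 0.1, -1.1]
width: 0.101
```

>>> send_rows:
  commands:
    - [[0,0.1,0,0],[0,0.2,0,0],[0,0.3,0,0]]

```text
t: 13.7
tool_pos: [0.5033, 0.017, 0.0927]
orientation: [-1.176, -1.26, 1.26]
ft_force: [0.1, -0.2, -0.7]
width: 0.105
```

>>> send_rows:
  commands:
    - [[0,0.1,0,0],[0,0.2,0,0],[0,0.3,0,0]]

```text
t: 14.0
tool_pos: [0.5033, 0.017, 0.0897]
orientation: [-1.176, -1.26, 1.26]
ft_force: [-0.2, 0.2, -1.2]
width: 0.1
```

>>> send_rows:
  commands:
    - [[0,0.1,0,0],[0,0.2,0,0]]

```text
t: 14.2
tool_pos: [0.5033, 0.017, 0.0877]
orientation: [-1.176, -1.26, 1.26]
ft_force: [-0.8, 0.0, -0.5]
width: 0.1
```

>>> send_rows:
  commands:
    - [[0,0.1,0,0],[0,0.2,0,0]]

```text
t: 14.4
tool_pos: [0.5034, 0.017, 0.0859]
orientation: [-1.176, -1.26, 1.26]
ft_force: [-0.5, 0.4, 2.7]
width: 0.103
```

>>> send_rows:
  commands:
    - [[0,0.05,0,0],[0,0.1,0,0],[0,0.1,0,0]]

```text
t: 14.7
tool_pos: [0.5034, 0.017, 0.085]
orientation: [-1.176, -1.26, 1.26]
ft_force: [-1.4, -0.6, 3.4]
width: 0.104
```

```bash
python3 -c "
from h import *
go((0.5033,0.017,0.1127),93.9)"
```

```text
t 14.70 pos [0.5034 0.017  0.085 ] xang 93.96 tilt [ 1.e-04 -0.e+00 -1.e+00] F [-1.42 -0.62  3.39] w 0.104 j [-0.21  0.14  1.92 -0.    1.07 -1.85]
shift cm [ 0.   -2.77  0.01] turn 0.05733316333731864
```

>>> send_rows:
  commands:
    - [[0,0.1,0,0],[0,0.2,0,0],[0,0.2,0,0]]

```text
t: 15.0
tool_pos: [0.5034, 0.017, 0.0831]
orientation: [-1.176, -1.26, 1.26]
ft_force: [-2.6, -0.7, 6.8]
width: 0.105
```

>>> send_rows:
  commands:
    - [[0,0.05,0,0],[0,0.1,0,0],[0,0.1,0,0]]

```text
t: 15.3
tool_pos: [0.5035, 0.017, 0.0823]
orientation: [-1.176, -1.26, 1.26]
ft_force: [-2.7, 0.6, 7.4]
width: 0.103
```

>>> send_rows:
  commands:
    - [[0,0,0,0],[0,0,0,0]]

```text
t: 15.5
tool_pos: [0.5035, 0.017, 0.0823]
orientation: [-1.176, -1.26, 1.26]
ft_force: [-2.7, 1.0, 7.7]
width: 0.101
```

```bash
python3 -c "
from h import *
go((0.5033,0.017,0.1127),93.9)"
```

```text
t 15.50 pos [0.5035 0.017  0.0823] xang 93.96 tilt [ 3.e-04 -1.e-04 -1.e+00] F [-2.73  0.97  7.71] w 0.101 j [-0.21  0.15  1.92  0.    1.07 -1.85]
shift cm [ 0.01 -3.04  0.02] turn 0.05509496414558157
```

```bash
python3 - <<'E'
from h import *
t=load('w12')
T=lambda x,y,z: px2w(t,240+(x+.5)/5-.5,150+(y+.5)/5-.5,z)[:2]
a=np.radians(3.9); ex=np.array([np.cos(a),np.sin(a)]); ey=np.array([-ex[1],ex[0]])
b=(T(300,228,.06)+T(456,228,.06))/2; s=(T(341,263,.06)+T(417,263,.06))/2
for v in (283,288,292):
  e=(T(357,v,.0625)+T(404,v,.0625))/2
  print(v,'bar ctr',e+12.5e-3*ex,'slot from border',b+21.8e-3*ex,'diff case xy mm',1e3*np.array([(e+.0125*ex-b-.0218*ex)@ex,(e-b)@ey]), 'end gap',1e3*(e-s)@ex)
crop('w12',295,340,185,230,'c14',13)
E
```

```text
283 bar ctr [0.50408514 0.01723533] slot from border [0.50654733 0.01706325] diff case xy mm [-2.44477744  0.33914632] end gap 1.9685346046551755
288 bar ctr [0.50478409 0.01728366] slot from border [0.50654733 0.01706325] diff case xy mm [-1.74416383  0.33981935] end gap 2.6691482144506677
292 bar ctr [0.50534429 0.01732239] slot from border [0.50654733 0.01706325] diff case xy mm [-1.18262899  0.34035878] end gap 3.2306830533223967
```

View pics/c14.png

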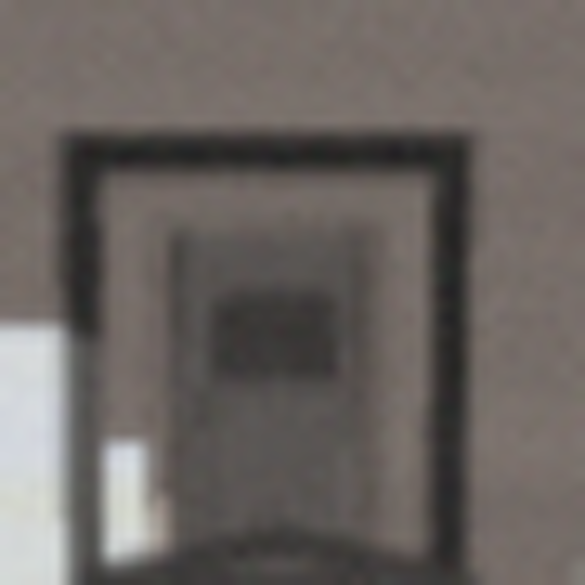

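```bash
python3 - <<'E'
from h import *
t=load('w12')
T=lambda x,y,z: px2w(t,295+(x+.5)/13-.5,185+(y+.5)/13-.5,z)
a=np.radians(3.9); ex=np.array([np.cos(a),np.sin(a)])
print(T(275,290,.0625),T(275,380,.0765),T(273,133,.06),T(270,228,.06))
# predicted slot rows for center x: end faces
for xc in (.5052,.5057,.5062):
  p=np.array([xc,.017])-.0125*ex; print(xc,[w2px(t,[*p,z]).round(2).tolist() for z in (.0625,.0765)])
print((207.8,214.7))
# top camera / others estimate of border for slot in w10, w11
E
```

```text
[0.4920659  0.01641129 0.0625    ] [0.49177489 0.01639517 0.0765    ] [0.48448455 0.0157842  0.06      ] [0.48958185 0.01598126 0.06      ]
0.5052 [[315.23, 207.76], [315.19, 215.18]]
0.5057 [[315.18, 208.47], [315.14, 215.94]]
0.5062 [[315.13, 209.18], [315.08, 216.69]]
(207.8, 214.7)
```

>>> send_rows:
  commands:
    - [[0,-0.2,-0.05,0],[0,-0.3,-0.15,0],[0,-0.3,-0.15,0]]

```text
t: 15.8
tool_pos: [0.5048, 0.017, 0.0848]
orientation: [-1.176, -1.26, 1.26]
ft_force: [-1.3, -0.7, 3.8]
width: 0.105
```

>>> send_rows:
  commands:
    - [[0,0.1,0,0],[0,0.2,0,0],[0,0.3,0,0],[0,0.3,0,0]]

```text
t: 16.2
tool_pos: [0.5049, 0.017, 0.082]
orientation: [-1.176, -1.26, 1.26]
ft_force: [-3.1, 0.3, 8.3]
width: 0.102
```

```bash
python3 -c "
from h import *
go((0.5049,0.017,0.0813),93.9)"
```

```text
t 16.20 pos [0.5049 0.017  0.082 ] xang 93.95 tilt [ 1.e-04 -1.e-04 -1.e+00] F [-3.14  0.29  8.32] w 0.102 j [-0.21  0.15  1.92 -0.    1.07 -1.85]
shift cm [-0.    0.07  0.  ] turn 0.05428852804283224
```

>>> send_rows:
  commands:
    - [[0,0.03,0,0],[0,0.05,0,0],[0,0.05,0,0]]

```text
t: 16.5
tool_pos: [0.5049, 0.017, 0.0817]
orientation: [-1.176, -1.26, 1.26]
ft_force: [-3.5, 0.3, 8.3]
width: 0.102
```

```bash
python3 -c "
from h import *
for i in range(1): go((0.5049,0.017,0.0813),93.9)
st()"
```

```text
t 16.50 pos [0.5049 0.017  0.0817] xang 93.95 tilt [ 2.e-04 -1.e-04 -1.e+00] F [-3.5   0.27  8.25] w 0.102 j [-0.21  0.15  1.92 -0.    1.07 -1.85]
shift cm [-0.    0.04  0.01] turn 0.052600944560452945
{'t': 16.5, 'joints': [-0.2059, 0.1536, 1.9203, -0.0001, 1.0675, -1.8456], 'qvel': [0.0019, 0.0001, -0.0007, 0.0019, 0.0006, 0.0016], 'tau': [-0.1146, -31.5996, -27.1863, 0.1793, -1.1917, 0.0001], 'tool_pos': [0.5049, 0.017, 0.0817], 'orientation': [-1.176, -1.2599, 1.2598], 'ft_force': [-3.5018, 0.2679, 8.2511], 'wrist_torque': [0.0242, 0.7144, -0.061], 'width': 0.1023}
R [[-0.069, 0.0, -0.998], [0.998, -0.0, -0.069], [-0.0, -1.0, -0.0]]
```

>>> send_rows:
  commands:
    - [[0,0.03,0,0],[0,0.04,0,3],[0,0.04,0,6],[0,0.04,0,9],[0,0.04,0,9]]

```text
t: 17.0
tool_pos: [0.506, 0.017, 0.0818]
orientation: [-1.252, -1.145, 1.142]
ft_force: [-1.8, 0.5, 8.2]
width: 0.103
```

```bash
python3 -c "
from h import *
go((0.5049,0.017,0.0813),3.9)
st()"
```

```text
t 17.00 pos [0.506  0.017  0.0818] xang 84.88 tilt [ 2.6e-03 -2.0e-04 -1.0e+00] F [-1.77  0.53  8.23] w 0.103 j [-0.21  0.15  1.92  0.    1.07 -1.69]
shift cm [-0.01  0.05  0.11] turn 80.98346857767216
{'t': 17.0, 'joints': [-0.2058, 0.1541, 1.9195, 0.0004, 1.0653, -1.6874], 'qvel': [-0.0016, -0.0011, 0.0013, -0.0006, -0.0018, -0.0331], 'tau': [-0.2294, -31.2743, -26.0673, -0.0422, -0.5283, 0.2921], 'tool_pos': [0.506, 0.017, 0.0818], 'orientation': [-1.2521, -1.145, 1.142], 'ft_force': [-1.7675, 0.5313, 8.2263], 'wrist_torque': [0.1017, 0.3014, 0.0344], 'width': 0.1028}
R [[0.089, 0.003, -0.996], [0.996, -0.0, 0.089], [0.0, -1.0, -0.003]]
```

>>> send_rows:
  commands:
    - [[0,0.04,0,0],[0,0.06,0,2],[0,0.06,0,6],[0,0.06,0,10],[0,0.06,0,10]]

```text
t: 17.5
tool_pos: [0.5065, 0.0169, 0.0815]
orientation: [-1.325, -1.015, 1.01]
ft_force: [-1.8, -0.2, 8.3]
width: 0.102
```

```bash
python3 -c "
from h import *
go((0.5049,0.017,0.0813),3.9)
st()"
```

```text
t 17.50 pos [0.5065 0.0169 0.0815] xang 74.86 tilt [ 3.9e-03 -4.0e-04 -1.0e+00] F [-1.8  -0.17  8.28] w 0.102 j [-0.21  0.15  1.92  0.    1.06 -1.51]
shift cm [-0.03  0.02  0.15] turn 70.95749996509747
{'t': 17.5, 'joints': [-0.2058, 0.1548, 1.9193, 0.0004, 1.0636, -1.5125], 'qvel': [-0.0037, 0.0003, -0.0009, 0.0016, -0.0017, -0.0441], 'tau': [-0.1659, -30.9021, -25.3935, -0.075, -0.2694, 0.3798], 'tool_pos': [0.5065, 0.0169, 0.0815], 'orientation': [-1.3255, -1.0151, 1.0104], 'ft_force': [-1.7957, -0.1714, 8.2829], 'wrist_torque': [0.1012, 0.1037, -0.0857], 'width': 0.1019}
R [[0.261, 0.004, -0.965], [0.965, -0.0, 0.261], [0.001, -1.0, -0.004]]
```

>>> send_rows:
  commands:
    - [[0,0.02,0.05,4],[0,0.04,0.12,9],[0,0.04,0.12,14],[0,0.04,0.12,20],[0,0.04,0.12,20]]

```text
t: 18.0
tool_pos: [0.5059, 0.017, 0.0814]
orientation: [-1.442, -0.75, 0.743]
ft_force: [1.0, 0.2, 8.4]
width: 0.103
```

```bash
python3 -c "
from h import *
go((0.5055,0.017,0.0813),3.9)
print(ctrl.get_state()['wrist_torque'],ctrl.get_state()['tau'])"
```

```text
t 18.00 pos [0.5059 0.017  0.0814] xang 54.81 tilt [ 5.2e-03 -8.0e-04 -1.0e+00] F [1.02 0.24 8.35] w 0.103 j [-0.21  0.15  1.92  0.    1.06 -1.16]
shift cm [-0.02  0.01  0.03] turn 50.91176739732441
[ 0.04169089 -0.04862205  0.00387823] [ 5.99960640e-04 -3.05118549e+01 -2.47555375e+01 -5.28072298e-02
  3.14889278e-02  5.67948762e-01]
```

>>> send_rows:
  commands:
    - [[0,0.02,0.03,5],[0,0.02,0.03,10],[0,0.02,0.03,15],[0,0.02,0.03,20],[0,0.02,0.03,25]]

```text
t: 18.5
tool_pos: [0.5057, 0.0173, 0.0813]
orientation: [-1.534, -0.411, 0.403]
ft_force: [0.5, -0.4, 8.8]
width: 0.102
```

```bash
python3 -c "
from h import *
go((0.5055,0.017,0.0813),3.9)
print(ctrl.get_state()['wrist_torque'],ctrl.get_state()['tau'])"
```

```text
t 18.50 pos [0.5057 0.0173 0.0813] xang 29.74 tilt [ 5.5e-03 -6.0e-04 -1.0e+00] F [ 0.5  -0.44  8.81] w 0.102 j [-0.21  0.15  1.92  0.    1.06 -0.72]
shift cm [-0.03 -0.   -0.01] turn 25.838901609464216
[ 0.11543248 -0.127581    0.02466386] [ -0.3609597  -30.35500288 -24.55981851  -0.20109284   0.09958442
  -0.87627405]
```

>>> send_rows:
  commands:
    - [[0,0,0,6],[0,0,0,12],[0,0,0,18],[0,0,0,22],[0,0,0,25]]

```text
t: 19.0
tool_pos: [0.5059, 0.0174, 0.0814]
orientation: [-1.57, -0.07, 0.061]
ft_force: [0.6, 1.0, 9.1]
width: 0.1
```

>>> send_rows:
  commands:
    - [[0,0,0,0.7],[0,0,0,0.7]]

```text
t: 19.2
tool_pos: [0.5059, 0.0174, 0.0814]
orientation: [-1.571, -0.063, 0.053]
ft_force: [0.6, 0.9, 8.2]
width: 0.1
```

```bash
python3 -c "
from h import *
go((0.5055,0.017,0.0813),3.9)
print(ctrl.get_state()['wrist_torque'],ctrl.get_state()['tau'])
snap('wrist','w13')"
```

```text
t 19.20 pos [0.5059 0.0174 0.0814] xang 4.22 tilt [ 6.e-03 -3.e-04 -1.e+00] F [0.63 0.92 8.18] w 0.100 j [-0.21  0.15  1.92  0.    1.06 -0.28]
shift cm [-0.05  0.01 -0.04] turn 0.3219229638376646
[ 0.18505896 -0.19792159  0.0634913 ] [ -0.64959045 -30.33073425 -24.42455649  -0.38076022   0.20247855
   0.11049102]
```

View pics/w13.png

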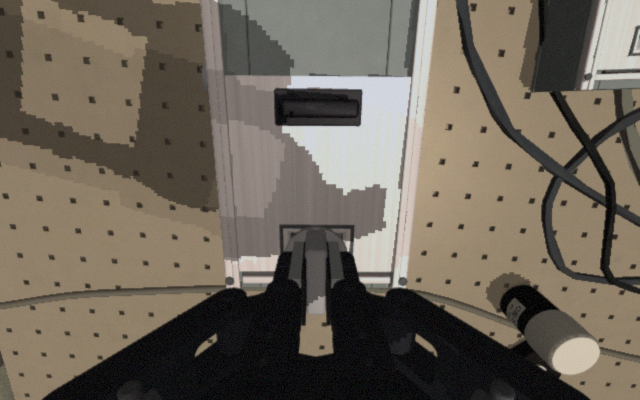

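>>> send_rows:
  commands:
    - [[0,-0.1,0,0.3],[0,-0.2,0,0.3],[0,-0.25,0,0.3],[0,-0.25,0,0.3]]

```text
t: 19.65
tool_pos: [0.5058, 0.0174, 0.0835]
orientation: [-1.571, -0.059, 0.049]
ft_force: [3.1, 1.5, 5.7]
width: 0.104
```

```bash
python3 -c "
from h import *
go((0.5055,0.017,0.0813),3.9)"
```

```text
t 19.65 pos [0.5058 0.0174 0.0835] xang 3.93 tilt [ 5.9e-03 -3.0e-04 -1.0e+00] F [3.08 1.48 5.68] w 0.104 j [-0.21  0.15  1.92  0.    1.07 -0.27]
shift cm [-0.04  0.22 -0.04] turn 0.03439911455853917
```

>>> send_rows:
  commands:
    - [[0,-0.1,0,0],[0,-0.15,0,0],[0,-0.15,0,0]]

```text
t: 19.95
tool_pos: [0.5046, 0.0174, 0.0843]
orientation: [-1.571, -0.056, 0.052]
ft_force: [3.4, -0.1, 4.5]
width: 0.1
```

```bash
python3 -c "
from h import *
go((0.5055,0.017,0.0813),3.9)"
```

```text
t 19.95 pos [0.5046 0.0174 0.0843] xang 3.94 tilt [ 3.e-03 -3.e-04 -1.e+00] F [ 3.38 -0.1   4.48] w 0.100 j [-0.21  0.15  1.92  0.    1.07 -0.27]
shift cm [ 0.09  0.3  -0.05] turn 0.044993219048251376
```

>>> send_rows:
  commands:
    - [[0.08,0,0,0],[0.08,0,0,0]]

```text
t: 20.15
tool_pos: [0.5047, 0.0174, 0.0839]
orientation: [-1.57, -0.055, 0.053]
ft_force: [3.2, 0.6, 5.2]
width: 0.102
```

```bash
python3 -c "
from h import *
go((0.5055,0.017,0.0813),3.9)"
```

```text
t 20.15 pos [0.5047 0.0174 0.0839] xang 3.95 tilt [ 1.2e-03 -3.0e-04 -1.0e+00] F [3.18 0.58 5.2 ] w 0.102 j [-0.21  0.15  1.92 -0.    1.07 -0.27]
shift cm [ 0.07  0.26 -0.05] turn 0.050285412360011605
```

>>> send_rows:
  commands:
    - [[0,0,0,0],[0,0,0,0],[0,0,0,0],[0,0,0,0]]
  jaw: 35

```text
t: 20.55
tool_pos: [0.5032, 0.0178, 0.0829]
orientation: [-1.57, -0.052, 0.056]
ft_force: [0.3, -0.6, 0.1]
width: 0.352
```

```bash
python3 -c "
from h import *
go((0.5055,0.017,0.0813),3.9); snap('wrist','w14'); snap('scene','s14'); crop('w14',240,400,180,330,'c15',5); crop('s14',290,380,160,240,'cs15',8)"
```

```text
t 20.55 pos [0.5032 0.0178 0.0829] xang 3.95 tilt [-2.2e-03  3.0e-04 -1.0e+00] F [ 0.28 -0.59  0.12] w 0.352 j [-0.21  0.15  1.92 -0.    1.07 -0.27]
shift cm [ 0.22  0.16 -0.09] turn 0.053378248971256426
```

View pics/c15.png

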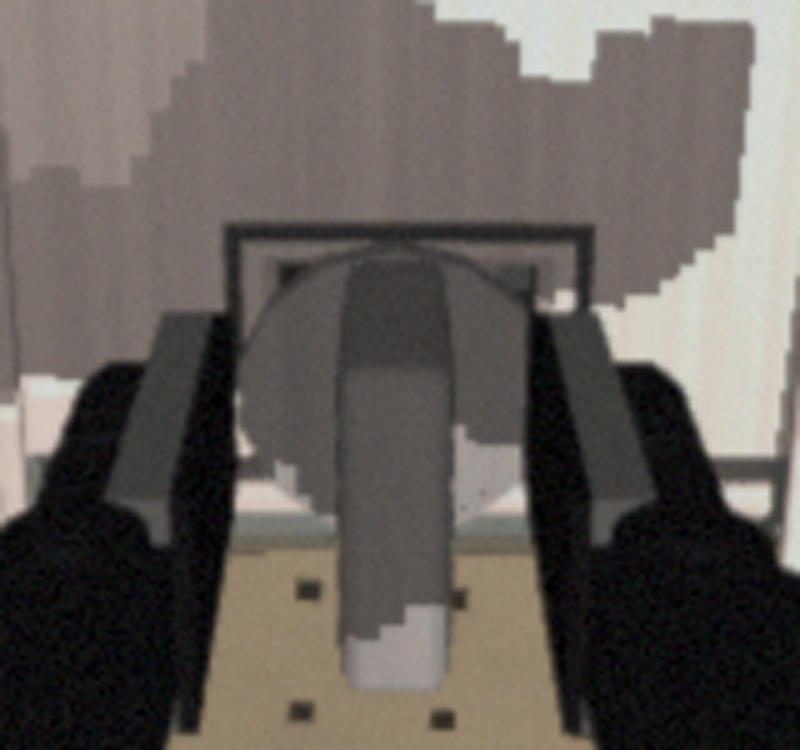

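View pics/cs15.png

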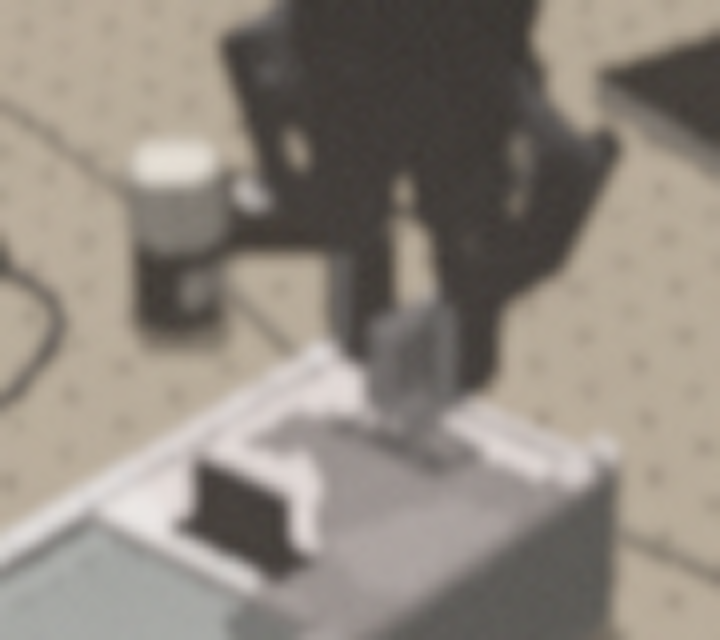

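>>> send_rows:
  commands:
    - [[0.1,-1,0,0],[0.1,-3,0,0],[0.1,-6,0,0],[0.1,-9,0,0],[0.1,-12,0,0]]

```text
t: 21.15
tool_pos: [0.5052, 0.0177, 0.2057]
orientation: [-1.57, -0.055, 0.054]
ft_force: [0.6, -0.2, 0.4]
width: 0.35
```

>>> send_rows:
  commands:
    - [[0,0,-3,0],[0,0,-5,0],[0,0,-5,0],[0,0,-5,0]]

```text
t: 21.55
tool_pos: [0.5086, -0.0321, 0.2041]
orientation: [-1.57, -0.054, 0.053]
ft_force: [-0.0, 0.3, 0.5]
width: 0.351
```

```bash
python3 -c "
from h import *
go((0.5055,0.017,0.0813),3.9); snap('wrist','w15'); snap('scene','s15'); snap('top','t15'); crop('w15',180,460,90,330,'c16',2.8); crop('s15',270,400,160,280,'cs16',6)"
```

```text
t 21.55 pos [ 0.5086 -0.0321  0.2041] xang 3.90 tilt [ 2.e-04  5.e-04 -1.e+00] F [-0.03  0.27  0.47] w 0.351 j [-0.3   0.01  1.81  0.    1.32 -0.37]
shift cm [ 0.02 12.28  4.91] turn -0.003163756054419764
```

View pics/c16.png

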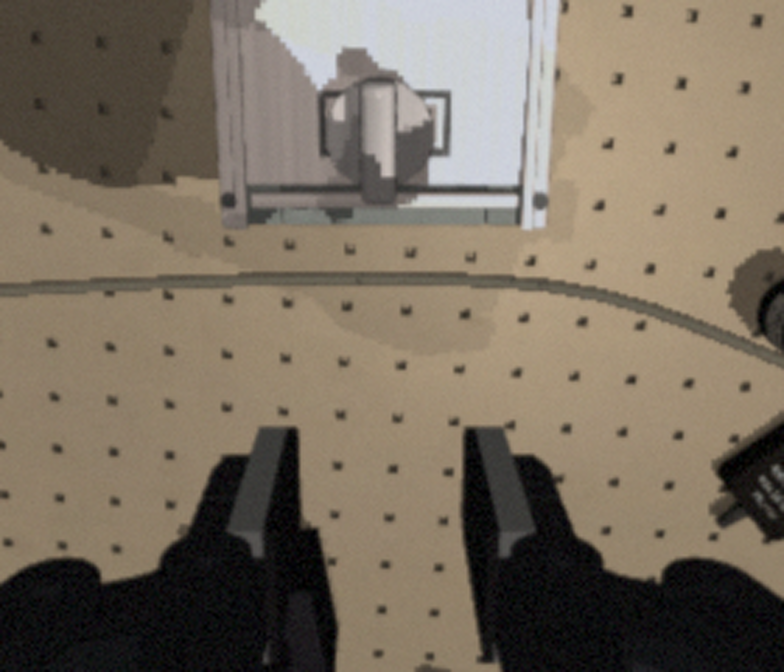

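View pics/cs16.png

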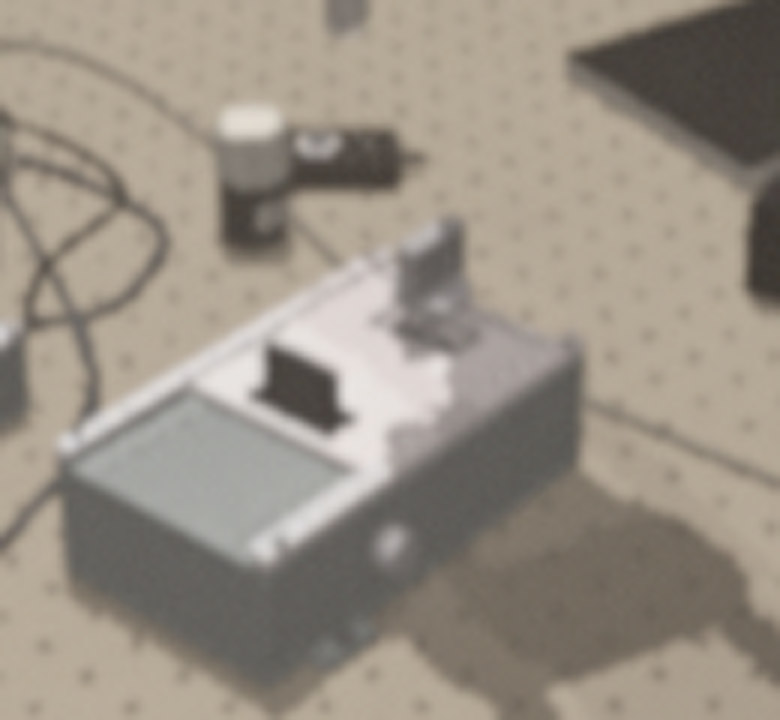

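```bash
python3 - <<'E'
from h import *
s=load('s15'); w=load('w15')
a=np.radians(93.9); e=np.array([np.cos(a),np.sin(a)]); n=np.array([-e[1],e[0]])
def crops(p): return ((p-[270,160])*6+2.5).round(0)
def cropw(p): return ((p-[180,90])*2.8+.9).round(0)
for bz in (.0330,.0348,.0365):
  ends=[np.array([.5057,.0172])+i*.017*e+j*.005*n for i in(-1,1) for j in (-1,1)]
  print(bz,'scene',[crops(w2px(s,[*p,bz+.072])).tolist() for p in ends],'wrist',[cropw(w2px(w,[*p,bz+.072])).tolist() for p in ends])
img=cv2.imread('pics/cs16.png')[190:360,350:500]; cv2.imwrite('pics/cs17.png',cv2.resize(img,None,fx=4,fy=4,interpolation=cv2.INTER_CUBIC))
E
```

```text
0.033 scene [[446.0, 216.0], [466.0, 224.0], [391.0, 249.0], [411.0, 258.0]] wrist [[402.0, 199.0], [367.0, 199.0], [403.0, 75.0], [366.0, 75.0]]
0.0348 scene [[446.0, 212.0], [466.0, 220.0], [391.0, 245.0], [411.0, 254.0]] wrist [[402.0, 201.0], [367.0, 201.0], [403.0, 76.0], [366.0, 76.0]]
0.0365 scene [[446.0, 208.0], [466.0, 216.0], [391.0, 241.0], [411.0, 250.0]] wrist [[402.0, 202.0], [367.0, 202.0], [403.0, 76.0], [366.0, 76.0]]
```

View pics/cs17.png

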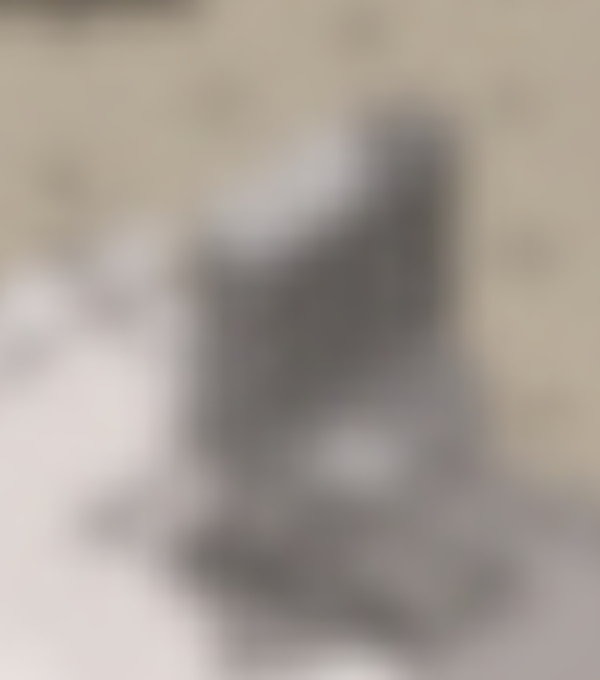

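View pics/t15.png

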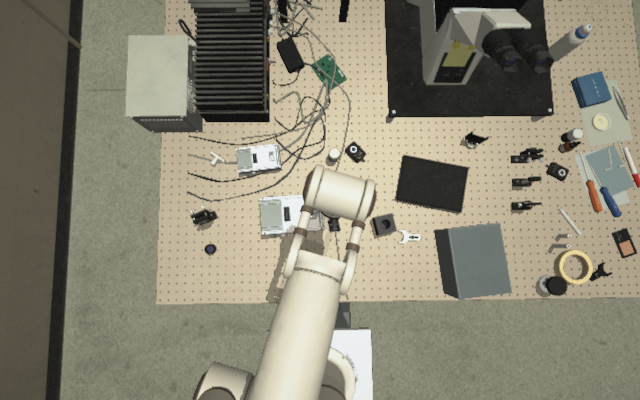

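```bash
python3 -c "
from h import *
print(ctrl.job_done())"
```

```text
the job is handed in; nothing more can be done
None
```

The job is handed in at 21.7 s of the 72 s allowed: the panel is shut and the stud is turned a quarter turn clockwise, released, and looks locked. No verdict is reported.

- **Panel:** I pushed the tab until it stopped moving and the force climbed to about 15 N. The later pictures show the panel edge against the end stop.
- **Stud insertion:** I took the stud from the stand and lowered it through the slot. It first touched the spring plunger with its lower end about 36 mm above the table. I then pressed it in about 5 mm.
- **Force on the stud:** The spring readings followed the given spring rate. The highest reading at the end of a move was 9.1 N, about 10 N on the stud after allowing for its weight, well under 20 N. Forces within a move were not sampled.
- **Turn and release:** The stud turned 90° without resistance. I raised it about 2.5 mm with the spring while still holding it, then let go. Fit against the notch wall may be slightly off-centre, as there was a sideways reading of about 3 N just before I opened the jaws.
- **Last checks:** The scene and wrist pictures show the wing a quarter turn round. Its top matches about 107 mm above the table, the height expected when it has sprung up locked. The gripper is well clear, and the bystanders visible in the last top view look undisturbed.
- **Corrected on the way:** My first reading of the slot centre was about 1.5 mm off along the slot. I moved the stud over before turning it.
- **Not tested:** I did not pull on the stud to prove the lock.

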